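# Tare the dial load gauge and queue the hubs

### The job

Get the dial load gauge ready for a batch of flanged hubs: take the round cover off the gauge's domed pan and park it right way up in the middle of the rubber mat, then balance the steel check weight upright on the middle of the pan and let go, and only then turn the tare knob until the scale's zero mark stands at the pointer's tip; the weight stays on, with the gauge reading zero. Also balance each hub that is there, boss up and centred, on a domed rest of its own. Handle the hubs gently, gripping them with about 10 N and never with more than 25 N, and leave the other things on the bench where they are.

Things in the scene. Friction and masses are not known exactly. Their poses are not given: they have to be found in the camera images.
- gauge: dial load gauge, fixed: grey housing 130 (x) x 260 (y) x 45 mm high. Origin: centre of its underside. The domed pan is at y = -65 mm, the dial's axis at y = +65 mm, both at x = 0 in its frame
- pan_top (a point): apex of the load pan, an aluminium dome (sphere radius 50 mm, 80 mm wide at its foot) rising 20 mm above the housing when unloaded, 65 mm above the table. Under load the pan sinks on a damped spring (600 N/m, at most 14 mm) and this point with it: 4.5 to 7.5 mm under the check weight. A flat item balances on it when centred and leans about 1.5 degrees per mm off centre
- pointer (a joint): angle of the pointer (rad) about the dial's axis, counter-clockwise from above: 0 = pointing along the gauge's +x with nothing on the pan; grows by 0.22 rad per mm the pan sinks, to about 1.0 to 1.6 under the check weight, whose exact mass varies. A slim black hand over the white scale, settles within about 1 s
- pointer_tip (a point): tip of the pointer, 44 mm from the dial's axis, 56 mm above the table
- tare_knob (a joint): angle (rad) of the tare knob and the 120 mm white scale that turns with it, about the dial's axis, counter-clockwise from above; at 0 the zero mark points along the gauge's +x. Range -3 to 3, stays where it is left (friction about 0.04 N m). The gauge reads zero when this equals the pointer's angle
- knob_grip (a point): grip point of the tare knob, on the dial's axis 87 mm above the table: a black bar 40 mm long, 12 mm wide, from 72 to 98 mm above the table; the bar lies along the line from the axis to the zero mark. Its x axis points to the zero mark
- zero_mark (a point): the scale's zero mark, a thick black bar 11 x 6 mm near the rim of the white scale, 50 mm from the dial's axis (the other marks are thin). Its x axis points outward
- cover: round grey cover, 94 mm wide and 31 mm high, hollow below, with a black grip knob 24 mm wide and 24 mm tall in the middle of its top (from 31 to 55 mm above its lower rim); 90 g. At the start it stands on the gauge's housing over the pan (rim 45 mm above the table). Origin: centre of its lower rim, z up
- mat: black rubber mat, 140 x 140 x 3 mm, fixed on the table; origin at the centre of its underside. The cover is parked in the middle of it
- weight: steel check weight, about 0.35 kg: flat disc 56 mm wide and 14 mm thick, a neck 19 mm wide up to 28 mm, and a grip head 26 mm wide from 28 to 48 mm. Origin: centre of its underside, z up
- rest_tray: dark steel tray 320 (x) x 130 (y) mm, fixed, floor 10 mm above the table, rim 20 mm above the table, with three domed aluminium rests in a row along its x axis at -95, 0 and +95 mm. Origin: centre of its underside
- rest1 (a point): apex of a domed rest (x = -95 mm in the tray's frame), 22 mm above the table: sphere radius 50 mm, dome rising 12 mm above the tray's floor, 65 mm wide. A hub balances on it when centred, and leans by about 1.4 degrees for each mm off centre
- rest2 (a point): apex of a domed rest (x = 0 mm in the tray's frame), 22 mm above the table: sphere radius 50 mm, dome rising 12 mm above the tray's floor, 65 mm wide. A hub balances on it when centred, and leans by about 1.4 degrees for each mm off centre
- rest3 (a point): apex of a domed rest (x = 95 mm in the tray's frame), 22 mm above the table: sphere radius 50 mm, dome rising 12 mm above the tray's floor, 65 mm wide. A hub balances on it when centred, and leans by about 1.4 degrees for each mm off centre
- hub1: aluminium flanged hub, 120 g: round flange 50 mm wide and 8 mm thick with a boss 26 mm wide rising from its middle to 28 mm; flat underside. Two or three such hubs are there. Origin: centre of its underside, z up along the boss
- hub2: aluminium flanged hub, 120 g: round flange 50 mm wide and 8 mm thick with a boss 26 mm wide rising from its middle to 28 mm; flat underside. Two or three such hubs are there. Origin: centre of its underside, z up along the boss
- hub3: aluminium flanged hub, 120 g: round flange 50 mm wide and 8 mm thick with a boss 26 mm wide rising from its middle to 28 mm; flat underside. Two or three such hubs are there. Origin: centre of its underside, z up along the boss
- gauge_block: bystander: small steel block 35 x 12 x 30 mm
- setting_ring: bystander: dark steel ring 56 mm wide, 16 mm high
- screwdriver: bystander: screwdriver lying at the right, 150 mm long
- vee_block: bystander: dark steel vee block 60 x 45 x 40 mm
- eraser: bystander: white eraser 45 x 20 x 12 mm
- oil: bystander: white bottle 44 mm wide, 100 mm tall
Not all that is in view belongs to the job. Several things look just like the weight: the one meant starts farthest from the robot's base.

How it is judged:
By the outcome, as a careful person would: the job done as asked, in the order asked, and still so for the second after the job is handed in, with the robot touching nothing.
Of hub1, hub2, hub3 only 2 to 3 are there at a start; the rules pass over those that are not, and their reading is None.
At some moment in a run one of hub1, hub2, hub3 may be knocked a few centimetres aside while the robot is not near it.
Once in a run the grip may slacken for a moment while it holds something.
It also fails if it takes over 210 s, if anything falls off the work surface, if the arm or the gripper's body presses on something with over 40 N, if the wrist force passes 120 N, or if a joint passes its speed limit or range.

### The arm

A 6-joint arm with a two-finger parallel gripper is mounted at the origin on the work surface. World frame = base frame: x ahead of the robot, y to its left, z up, the work surface at z = 0. Lengths are in m, angles in degrees, forces in N, time in s.
With the tool pointing down it reaches from about 0.25 to 0.725 m from the base axis. Payload 9.7 kg.
Tool frame: the origin (TCP) lies on the centre line of the jaws, within the pads' length; the fingertips stand tip_extent ahead of it and the grasp point (between the pads) lies 3 mm ahead of it (tip_extent is the distance from the TCP to the fingertips, in m); z points along the fingers, y is the line along which they close (so a half turn about z gives the same grasp; the last joint's range is limited). The gripper opens to 85 mm and grips with 20 to 120 N. Pads are 22 mm wide; open, the fingers measure 114 mm over their backs; the gripper's body (76 mm by 85 mm) begins 54 mm behind the grasp point. The pads swing forward as they close: fully open they stand 13 mm farther back than shut.
Start: joints at [64.343, 4.979, 10.078, 95.1, 0, 90], TCP at [0.238, 0.496, 0.253] pointing down, gripper open.
Joint ranges: [-179.16, 179.16], [-48.56, 103.87], [-65.8, 70.77], [-126.05, 130.52], [-82.76, 87.17], [-180, 180]. Speed limits (degrees/s): [127.2, 127.2, 147.25, 180, 180, 180].

### API

Orientations are given as [roll, pitch, yaw] about the fixed x, y, z axes, in that order (R = Rz(yaw) Ry(pitch) Rx(roll)).
In Python, from workcell import * gives the robot as it stands.
- The arm moves only by the tool servo_tool, never from a script. Its argument "rows" is a list of rows, each an object with "offset": the shift along the tool's x, y, z as a fraction of full scale, a list of three; "yaw": the turn about the tool's z as a fraction of full scale; "claw": the closure, from 0 (fully open) to 1 (shut). A call has 1 to 12 rows; each row is the pose to reach, as a shift and turn from the pose commanded when the call began, along the tool's axes at that moment, turning the shorter way round; what a row does not reach only later rows make up. Full scale, the value 1, is 0.1 m for a shift and pi rad for a turn. A row lasts 1/8 s, in which the tool goes at most 62.5 mm and 10.7 degrees, less where a joint would pass 70% of its speed; a pose out of reach is approached as far as the arm can. A call with a number of a shift or a turn outside -1 to 1 is refused whole. A call with a gripper value outside its range is refused whole. The fingers move at their own pace and stop on an object; "squeeze" is the grip in N (left out, the last holds). Time passes only in rows, so rows that repeat a pose let the fingers close. It gives the time, the measured TCP pose, the force, the opening and the grip force at its end, in the units of the state.
- get_obs(): the state, without advancing time (a new reading comes with each control period).
- camera(name): name is "scene" or "top"; returns (picture, depth): 480x640x3 uint8, red, green, blue; 480x640 float32, m along the optical axis (not along the pixel's ray), 0 where there is no reading.
- camera_info(name): a dict with "fx", "fy", "cx", "cy" (pixels), "cam_to_world" (4x4, takes a point from camera to world coordinates). Camera axes: x right, y up, looking along -z (the intrinsics and any distortion apply to the point x, -y, -z); pixel columns grow to the right and rows downward; lengths in m; the calibration is good to about 2 mm. A picture is of the moment at which its call begins. camera_info takes no time and is no camera call.
- job_done(): hands the job in; it is judged then, once.
The state is a dict: "time": time; "q": joint angles; "qd": joint speeds; "joint_efforts": joint torques, N m; "ee_pos": TCP position; "tcp_rot": TCP orientation; "wrist_force": force on the tool from outside, world axes, zero at the start; "torque": the same for the moment, N m; "opening": finger opening in m; "grasp_force": force on a finger pad.
Only numpy, scipy, OpenCV 4.12 (cv2) and the standard library are available. Lean on these libraries where they do the work, as an engineer would, in place of code of your own. Each camera call takes 0.05 s, during which the arm holds its last target. There are 200 camera calls.

## Working session

There is one attempt and no reset: what is moved stays moved. The work goes in short steps, Python scripts to look and compute and a tool call to move; the robot and the scene stay as the last step left them, time stands still between calls to the robot, and variables do not carry over. Pictures are saved under pics/ and viewed, at most 17 in all, crops included, and the job is handed in when it is done.

Besides the shell and the picture viewer there is one more tool, called after "Request:" by a JSON object that holds its "name" and its "arguments". servo_tool: Moves the arm, as the interface text tells. Its arguments: {"type":"object","properties":{"rows":{"type":"array"},"squeeze":{"type":"number"}},"required":["rows"]}

```bash
ls; mkdir -p pics; python3 - <<'E'
from workcell import *
import cv2,numpy as np
o=get_obs();print({k:np.round(v,3) if not isinstance(v,dict) else v for k,v in o.items()})
for n in("scene","top"):
    p,d=camera(n);cv2.imwrite(f"pics/{n}0.png",p[:,:,::-1]);np.save(f"{n}0.npy",d)
    i=camera_info(n);print(n,i)
E
```

```text
pics
{'time': np.float64(0.0), 'q': array([64.345,  5.009, 10.034, 95.101, -0.   , 89.999]), 'qd': array([ 0.022,  0.007, -0.032, -0.009, -0.002,  0.027]), 'joint_efforts': array([ 1.0000e-03, -5.2039e+01,  4.6481e+01,  1.6000e-02,  0.0000e+00,
        0.0000e+00]), 'ee_pos': array([0.238, 0.496, 0.253]), 'tcp_rot': array([-179.925,    0.   ,  154.346]), 'wrist_force': array([-0.033,  0.975, -0.117]), 'torque': array([ 0.033,  0.018, -0.043]), 'grasp_force': np.float64(0.0), 'opening': np.float64(0.086)}
scene {'fx': 615.0635994646253, 'fy': 615.0635994646253, 'cx': 327.73075412825364, 'cy': 237.3432409302206, 'cam_to_world': array([[ 0.87511309, -0.36090235,  0.32237644,  0.92771902],
       [ 0.48353897,  0.62576273, -0.61205479, -0.87405416],
       [ 0.01916085,  0.69149874,  0.72212351,  1.08148304],
       [ 0.        ,  0.        ,  0.        ,  1.        ]])}
top {'fx': 623.315092598311, 'fy': 623.315092598311, 'cx': 320.7110999867213, 'cy': 245.79133026671943, 'cam_to_world': array([[ 0.01488833,  0.98296031, -0.183214  ,  0.1892159 ],
       [-0.99986846,  0.01581514,  0.00359841, -0.03841785],
       [ 0.00643465,  0.18313633,  0.98306647,  1.62496433],
       [ 0.        ,  0.        ,  0.        ,  1.        ]])}
```

View pics/scene0.png

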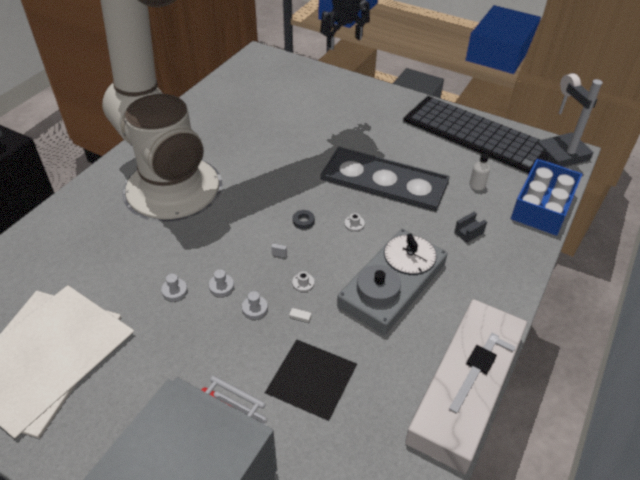

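View pics/top0.png

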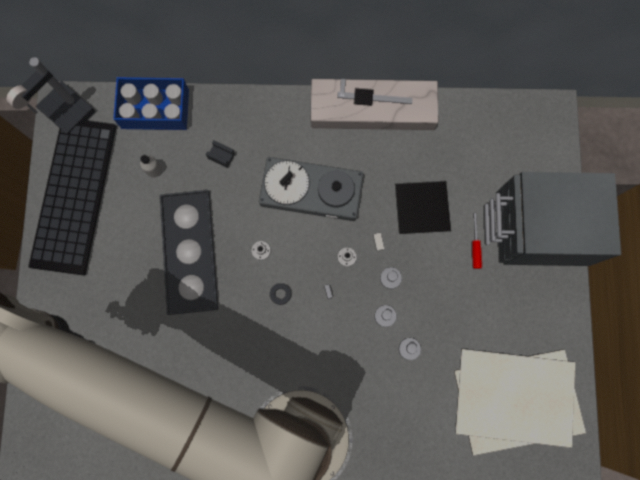

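Scene view: three tall discs (254,304), (221,282), (174,287) could be weights. The shorter discs at (303,280) and (354,221) look like hubs. The gauge with cover on is at about (395,275), the mat at (312,378), the tray at (385,178). I'll crop and measure.

```bash
cat > h.py <<'E'
from workcell import *
import cv2,numpy as np
def proj(n,P):
    i=camera_info(n);T=np.linalg.inv(i["cam_to_world"]);c=np.atleast_2d(P)@T[:3,:3].T+T[:3,3]
    return np.c_[i["cx"]+i["fx"]*c[:,0]/-c[:,2], i["cy"]-i["fy"]*c[:,1]/-c[:,2]]
def cloud(n,d):
    i=camera_info(n);v,u=np.mgrid[:480,:640]
    c=np.stack([(u-i["cx"])/i["fx"]*d,-(v-i["cy"])/i["fy"]*d,-d],-1)
    T=i["cam_to_world"];return c@T[:3,:3].T+T[:3,3]
def onplane(n,uv,z):
    i=camera_info(n);uv=np.atleast_2d(uv).astype(float);T=i["cam_to_world"]
    r=np.c_[(uv[:,0]-i["cx"])/i["fx"],-(uv[:,1]-i["cy"])/i["fy"],-np.ones(len(uv))]@T[:3,:3].T
    return T[:3,3]+r*((np.atleast_1d(z)-T[2,3])/r[:,2])[:,None]
def crop(n,img,c,w,name,s=None):
    u,v=c;h=w*3//4;a=img[max(0,v-h//2):v+h//2,max(0,u-w//2):u+w//2]
    cv2.imwrite("pics/"+name,cv2.resize(a[:,:,::-1],(800,600),interpolation=cv2.INTER_CUBIC))
E
python3 - <<'E'
from h import *
s=cv2.imread("pics/scene0.png")[:,:,::-1];t=cv2.imread("pics/top0.png")[:,:,::-1]
crop("scene",s,(270,265),240,"s_crop.png");crop("top",t,(310,250),300,"t_crop.png")
C=cloud("top",np.load("top0.npy"));S=cloud("scene",np.load("scene0.npy"))
for uv in[(260,250),(347,257),(391,277),(385,316),(410,349),(281,294),(337,186),(287,182),(423,207),(186,216),(189,252),(191,287),(300,230)]:
    print("top",uv,C[uv[1],uv[0]].round(3))
for uv in[(303,276),(354,217),(254,297),(221,274),(172,279),(379,277),(410,245),(312,378),(351,170),(385,178),(419,187)]:
    print("scene",uv,S[uv[1],uv[0]].round(3))
# blobs above table on top cloud, z>18mm
m=((C[...,2]>.02)&(C[...,2]<.2)&(C[...,0]<.8)&(C[...,0]>.1)).astype(np.uint8);m[np.load("top0.npy")==0]=0
n,l,st,ce=cv2.connectedComponentsWithStats(m)
for k in range(1,n):
    if st[k,4]>8 and st[k,4]<9000:
        q=C[l==k];print(ce[k].round(1),st[k,4],np.median(q,0).round(3),"zmax",np.percentile(q[:,2],95).round(3))
E
```

```text
top (260, 250) [0.472 0.113 0.034]
top (347, 257) [ 0.458 -0.113  0.031]
top (391, 277) [ 0.405 -0.225  0.046]
top (385, 316) [ 0.305 -0.209  0.05 ]
top (410, 349) [ 0.225 -0.272  0.042]
top (281, 294) [0.362 0.057 0.004]
top (337, 186) [ 0.626 -0.083  0.108]
top (287, 182) [0.645 0.046 0.071]
top (423, 207) [ 0.603 -0.318 -0.001]
top (186, 216) [0.561 0.311 0.027]
top (189, 252) [0.466 0.299 0.021]
top (191, 287) [0.374 0.288 0.026]
top (300, 230) [0.534 0.011 0.002]
scene (303, 276) [ 0.466 -0.111  0.025]
scene (354, 217) [0.479 0.113 0.027]
scene (254, 297) [ 0.416 -0.23   0.049]
scene (221, 274) [ 0.318 -0.213  0.049]
scene (172, 279) [ 0.23  -0.274  0.043]
scene (379, 277) [ 0.637 -0.086  0.097]
scene (410, 245) [0.653 0.04  0.086]
scene (312, 378) [ 0.606 -0.314  0.   ]
scene (351, 170) [0.387 0.275 0.02 ]
scene (385, 178) [0.479 0.293 0.018]
scene (419, 187) [0.573 0.3   0.023]
[ 16.9 105.6] 46 [0.794 0.704 0.185] zmax 0.197
[ 70.6 195.8] 4657 [0.614 0.62  0.024] zmax 0.029
[219.5 152.3] 335 [0.737 0.23  0.036] zmax 0.046
[149.3 164.6] 319 [0.686 0.404 0.067] zmax 0.102
[310.7
[... 2170 characters left out ...]
] 12 [ 0.142 -0.425  0.022] zmax 0.025
[556.  383.3] 10 [ 0.145 -0.642  0.021] zmax 0.024
[571.2 383.9] 15 [ 0.144 -0.68   0.022] zmax 0.025
[461.2 386.1] 10 [ 0.135 -0.402  0.023] zmax 0.025
[478.8 384.1] 13 [ 0.141 -0.446  0.022] zmax 0.025
[485.4 388.9] 14 [ 0.129 -0.463  0.022] zmax 0.026
[537.1 391.6] 9 [ 0.123 -0.593  0.023] zmax 0.025
[504.1 392.7] 10 [ 0.121 -0.51   0.022] zmax 0.023
[546.7 393.5] 12 [ 0.121 -0.617  0.021] zmax 0.025
[458.3 396. ] 9 [ 0.11  -0.394  0.022] zmax 0.025
[527.5 395.2] 13 [ 0.115 -0.568  0.022] zmax 0.025
[557.7 394.1] 12 [ 0.118 -0.645  0.022] zmax 0.023
[564.3 398. ] 12 [ 0.109 -0.66   0.021] zmax 0.024
[300.3 399.4] 118 [ 0.105 -0.002  0.185] zmax 0.199
```

View pics/s_crop.png

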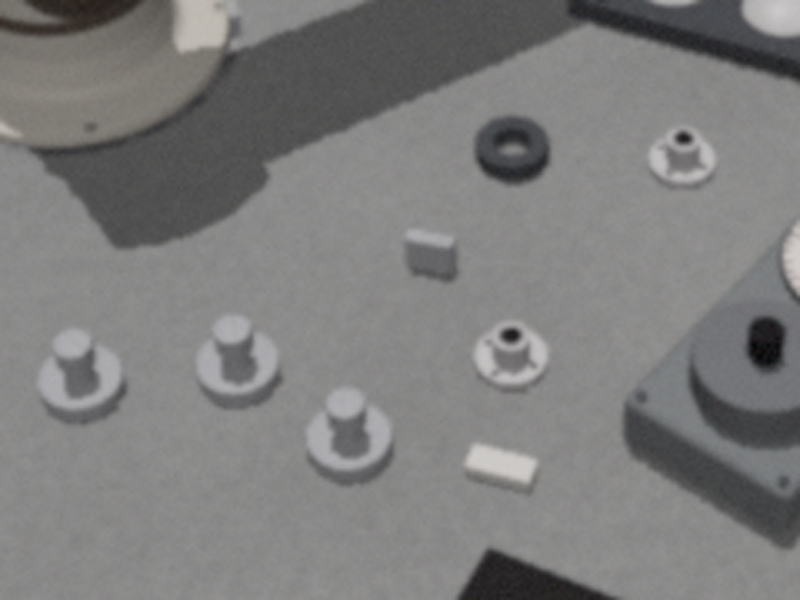

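View pics/t_crop.png

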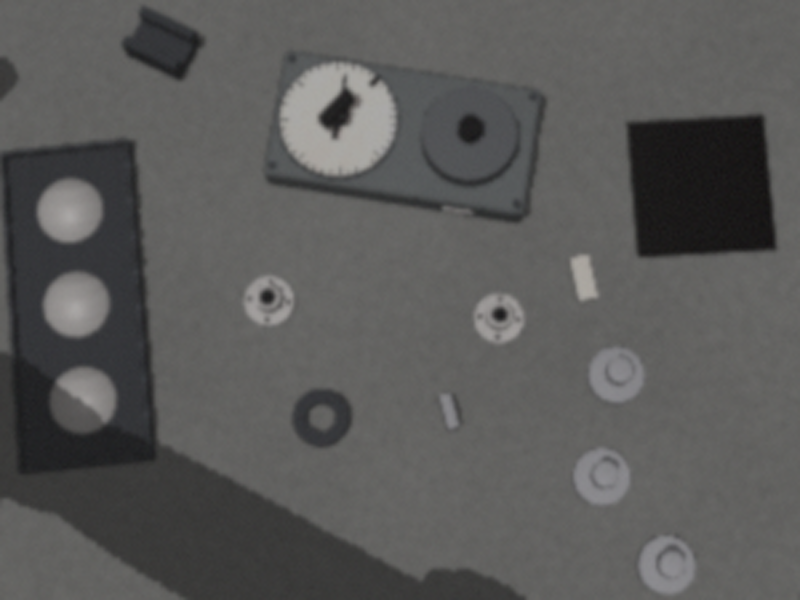

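The three weight lookalikes in the top view are (391,277), (385,316) and (410,349). The first is farthest from the base at 0.466 m, against 0.376 and 0.355, so it is the check weight. Its neck and grip head are confirmed in the scene crop. There are two hubs in view (white, with a bore), at top (260,250) and (347,257). Next I'll measure everything precisely.

```bash
cat >> h.py <<'E'
A=np.linspace(0,2*np.pi,60)
def rev(prof): return np.concatenate([np.c_[r*np.cos(A),r*np.sin(A),0*A+z] for r,z in prof])
HUB=rev([(.025,0),(.025,.008),(.013,.028)]);WT=rev([(.028,0),(.028,.014),(.013,.028),(.013,.048)])
DOME=lambda R,h:rev([(np.sqrt(R*R-(R-k)**2),k-h) for k in np.linspace(.0005,h,8)])
HEAD=rev([(.012,.031),(.012,.055)])
def cen(pts):
    h=cv2.convexHull(pts.astype(np.float32));m=cv2.moments(h);return np.array([m["m10"],m["m01"]])/m["m00"],m["m00"]
def blob(img,uv,r,dark=False,thr=None,k=8):
    """hull of the blob nearest uv in a window of half size r; k-fold upsampled"""
    u,v=np.round(uv).astype(int);g=img.astype(np.float32).mean(2)[v-r:v+r+1,u-r:u+r+1]
    g=cv2.resize(g,None,fx=k,fy=k,interpolation=cv2.INTER_CUBIC).clip(0,255).astype(np.uint8)
    if dark:g=255-g
    t,m=cv2.threshold(g,thr or 0,255,cv2.THRESH_BINARY|(0 if thr else cv2.THRESH_OTSU))
    cs,_=cv2.findContours(m,cv2.RETR_EXTERNAL,cv2.CHAIN_APPROX_NONE)
    c=max(cs,key=cv2.contourArea)
    p=(c[:,0]+.5)/k-.5+[u-r,v-r];return p,t
def fit(n,img,model,p0,r,z=0,**kw):
    p0=np.array([p0[0],p0[1],z],float);c0,_=cen(proj(n,model+p0))
    pts,t=blob(img,c0,r,**kw);c,a=cen(pts)
    for _ in range(5):
        m,am=cen(proj(n,model+p0));J=np.stack([(cen(proj(n,model+p0+e))[0]-m)/1e-3 for e in np.eye(3)[:2]*1e-3],1)
        p0[:2]+=np.linalg.solve(J,c-m)
    return p0[:2],round(a/am,3)
def both(model,p0,r,z=0,imgs=None,**kw):
    out=[]
    for n in("top","scene"):out.append(fit(n,imgs[n],model,p0,r,z,**kw))
    # height from the disagreement of the views
    def f(z_):return np.linalg.norm(fit("top",imgs["top"],model,p0,r,z_,**kw)[0]-fit("scene",imgs["scene"],model,p0,r,z_,**kw)[0])
    zs=np.arange(-.012,.0121,.002)+z;zb=zs[np.argmin([f(q) for q in zs])]
    return [(a.round(4),b) for a,b in out],"z2view",zb.round(3)
def grab(tag=None):
    I={n:camera(n)[0] for n in("top","scene")}
    if tag:
        for n in I:cv2.imwrite(f"pics/{n}{tag}.png",I[n][:,:,::-1])
    return I
E
python3 - <<'E'
from h import *
import workcell;print([x for x in dir(workcell) if x[0]!='_'])
I={n:cv2.imread(f"pics/{n}0.png")[:,:,::-1] for n in("top","scene")}
print("weight",both(WT,(.408,-.225),20,0,I))
print("hubA",both(HUB,(.472,.113),17,0,I));print("hubB",both(HUB,(.460,-.113),17,0,I))
D=rev([(.0325,-.012),(.0325,-.0119)])
for k,p in enumerate([(.377,.29),(.469,.30),(.565,.312)]):print("rest",k,both(DOME(.05,.012),p,20,.022,I))
print("dial",both(rev([(.06,-.001),(.06,.0)]),(.645,.046),42,.054,I,thr=130))
print("head",both(HEAD,(.633,-.083),12,.045,I,dark=True,thr=225))
print("mat",both(np.array([[a,b,0] for a in(-.07,.07) for b in(-.07,.07)]),(.606,-.316),60,.003,I,dark=True,thr=215))
E
```

```text
['PlanningError', 'camera', 'camera_info', 'get_obs', 'job_done', 'tip_extent']
weight ([(array([ 0.4095, -0.2288]), 0.89), (array([ 0.4074, -0.2221]), 0.812)], 'z2view', np.float64(0.012))
hubA ([(array([0.478 , 0.1149]), 0.969), (array([0.4779, 0.1189]), 0.869)], 'z2view', np.float64(0.004))
hubB ([(array([ 0.4641, -0.1131]), 0.991), (array([ 0.4639, -0.1086]), 0.903)], 'z2view', np.float64(0.004))
rest 0 ([(array([0.3766, 0.288 ]), 0.924), (array([0.3893, 0.2765]), 0.855)], 'z2view', np.float64(0.01))
rest 1 ([(array([0.4679, 0.3014]), 0.965), (array([0.4781, 0.2909]), 1.051)], 'z2view', np.float64(0.01))
rest 2 ([(array([0.5615, 0.3127]), 0.964), (array([0.5711, 0.3022]), 1.045)], 'z2view', np.float64(0.01))Traceback (most recent call last):
  File "<stdin>", line 8, in <module>
  File "h.py", line 45, in both
    zs=np.arange(-.012,.0121,.002)+z;zb=zs[np.argmin([f(q) for q in zs])]
                                                      ~^^^
  File "h.py", line 44, in f
    def f(z_):return np.linalg.norm(fit("top",imgs["top"],model,p0,r,z_,**kw)[0]-fit("scene",imgs["scene"],model,p0,r,z_,**kw)[0])
                                                                                 ~~~^^^^^^^^^^^^^^^^^^^^^^^^^^^^^^^^^^^^^^^^^^
  File "h.py", line 37, in fit
    m,am=cen(proj(n,model+p0));J=np.stack([(cen(proj(n,model+p0+e))[0]-m)/1e-3 for e in np.eye(3)[:2]*1e-3],1)
                                                ~~~~^^^^^^^^^^^^^^
  File "h.py", line 4, in proj
    i=camera_info(n);T=np.linalg.inv(i["cam_to_world"]);c=np.atleast_2d(P)@T[:3,:3].T+T[:3,3]
ValueError: time passes only in moves, steps and waits
```

```bash
sed -i 's/np.c_\[r\*np.cos(A)/np.c_[r*np.cos(A)/; s/(np.sqrt(R\*R-(R-k)\*\*2),k-h)/(np.sqrt(R*R-(R-k)**2),-k)/' h.py
sed -i '2a _ci=camera_info;_cc={}\ndef camera_info(n):\n    if n not in _cc:_cc[n]=_ci(n)\n    return _cc[n]' h.py
sed -i 's/    t,m=cv2.threshold/    if frac:thr=np.median(g)+frac*(np.percentile(g,97)-np.median(g))\n    t,m=cv2.threshold/; s/thr=None,k=8/thr=None,k=8,frac=None/' h.py
cat > m0.py <<'E'
from h import *
I={n:cv2.imread(f"pics/{n}0.png")[:,:,::-1] for n in("top","scene")}
for fr in(.3,.5):
    print("weight",both(WT,(.408,-.225),20,0,I,frac=fr))
    print("hubA",both(HUB,(.472,.113),17,0,I,frac=fr));print("hubB",both(HUB,(.460,-.113),17,0,I,frac=fr))
for k,p in enumerate([(.377,.29),(.469,.30),(.565,.312)]):print("rest",k,both(DOME(.05,.012),p,20,.022,I))
print("dial",both(rev([(.06,-.001),(.06,.0)]),(.645,.046),42,.054,I,thr=130))
print("head",both(HEAD,(.633,-.083),12,.045,I,dark=True,thr=215))
print("mat",both(np.array([[a,b,0] for a in(-.07,.07) for b in(-.07,.07)]),(.606,-.316),60,.003,I,dark=True,thr=215))
import workcell;print(workcell.tip_extent)
E
python3 m0.py
```

```text
weight ([(array([ 0.4095, -0.2289]), 0.929), (array([ 0.4073, -0.222 ]), 0.819)], 'z2view', np.float64(0.006))
hubA ([(array([0.478, 0.115]), 1.002), (array([0.4778, 0.119 ]), 0.887)], 'z2view', np.float64(0.004))
hubB ([(array([ 0.4641, -0.1131]), 1.015), (array([ 0.4639, -0.1086]), 0.911)], 'z2view', np.float64(0.004))
weight ([(array([ 0.4094, -0.2287]), 0.856), (array([ 0.4108, -0.2263]), 0.629)], 'z2view', np.float64(0.0))
hubA ([(array([0.4779, 0.1148]), 0.915), (array([0.4869, 0.1193]), 0.464)], 'z2view', np.float64(-0.002))
hubB ([(array([ 0.4641, -0.1131]), 0.927), (array([ 0.4641, -0.109 ]), 0.839)], 'z2view', np.float64(0.004))
rest 0 ([(array([0.378 , 0.2905]), 0.938), (array([0.3823, 0.2898]), 0.938)], 'z2view', np.float64(0.02))
rest 1 ([(array([0.47  , 0.3039]), 0.98), (array([0.473 , 0.3041]), 1.074)], 'z2view', np.float64(0.02))
rest 2 ([(array([0.5643, 0.3153]), 0.979), (array([0.5671, 0.3155]), 1.064)], 'z2view', np.float64(0.02))
dial ([(array([0.6507, 0.0482]), 0.878), (array([0.6445, 0.0641]), 3.963)], 'z2view', np.float64(0.064))
head ([(array([ 0.632 , -0.0811]), 0.644), (array([ 0.6352, -0.0803]), 0.66)], 'z2view', np.float64(0.043))
mat ([(array([ 0.6019, -0.3158]), 0.936), (array([ 0.6052, -0.3147]), 0.912)], 'z2view', np.float64(0.001))
0.022
```

Request:
{"name": "servo_tool", "arguments": {"rows": [{"offset": [0,0,0],"yaw": -0.1425,"claw": 0},{"offset": [0,0,0],"yaw": -0.1425,"claw": 0},{"offset": [0,0,0],"yaw": -0.1425,"claw": 0},{"offset": [0,0,0],"yaw": -0.1425,"claw": 0}], "squeeze": 20}}

```text
time: 0.6
ee_pos: [0.2381, 0.4957, 0.2529]
tcp_rot: [-180.0, -0.0, 180.0]
wrist_force: [-0.1, -0.0, 0.7]
opening: 0.0857
grasp_force: 0.0
```

Request:
{"name": "servo_tool", "arguments": {"rows": [{"offset": [-0.5,-0.5,0],"yaw": 0,"claw": 0},{"offset": [-1,-1,0],"yaw": 0,"claw": 0},{"offset": [-1,-1,0],"yaw": 0,"claw": 0}]}}

```text
time: 0.98
ee_pos: [0.3398, 0.3937, 0.2533]
tcp_rot: [-180.0, 0.0, 179.7]
wrist_force: [0.7, -0.1, -0.5]
opening: 0.0855
grasp_force: 0.0
```

```bash
cat > o.py <<'E'
from workcell import *
import numpy as np
o=get_obs();print({k:np.round(o[k],4).tolist() for k in("time","q","ee_pos","tcp_rot","wrist_force","opening","grasp_force")})
E
python3 o.py
```

```text
{'time': 0.975, 'q': [49.2074, 0.8594, 5.7911, 94.9335, -0.0209, 49.4988], 'ee_pos': [0.3398, 0.3937, 0.2533], 'tcp_rot': [-179.9851, 0.0147, 179.7087], 'wrist_force': [0.7429, -0.0716, -0.5253], 'opening': 0.0855, 'grasp_force': 0.0}
```

Request:
{"name": "servo_tool", "arguments": {"rows": [{"offset": [-0.3,-0.48,0],"yaw": 0,"claw": 0.3},{"offset": [-0.591,-0.954,0],"yaw": 0,"claw": 0.3}]}}

```text
time: 1.23
ee_pos: [0.3976, 0.2996, 0.253]
tcp_rot: [180.0, -0.0, 180.0]
wrist_force: [0.3, 0.5, 0.2]
opening: 0.0597
grasp_force: 0.0
```

Request:
{"name": "servo_tool", "arguments": {"rows": [{"offset": [-0.3,-0.48,0],"yaw": 0,"claw": 0.3},{"offset": [-0.591,-0.954,0],"yaw": 0,"claw": 0.3}]}}

```text
time: 1.48
ee_pos: [0.4569, 0.2039, 0.2533]
tcp_rot: [180.0, 0.0, 179.9]
wrist_force: [1.2, 1.0, -0.3]
opening: 0.06
grasp_force: 0.0
```

Request:
{"name": "servo_tool", "arguments": {"rows": [{"offset": [-0.3,-0.48,0],"yaw": 0,"claw": 0.3},{"offset": [-0.591,-0.954,0],"yaw": 0,"claw": 0.3}]}}

```text
time: 1.72
ee_pos: [0.5161, 0.1084, 0.2533]
tcp_rot: [180.0, 0.0, 179.9]
wrist_force: [0.9, 2.7, -0.2]
opening: 0.0597
grasp_force: 0.0
```

Request:
{"name": "servo_tool", "arguments": {"rows": [{"offset": [-0.3,-0.48,0],"yaw": 0,"claw": 0.3},{"offset": [-0.591,-0.954,0],"yaw": 0,"claw": 0.3}]}}

```text
time: 1.98
ee_pos: [0.5753, 0.013, 0.2532]
tcp_rot: [180.0, 0.0, 179.9]
wrist_force: [1.3, 1.0, 0.5]
opening: 0.0599
grasp_force: 0.0
```

Request:
{"name": "servo_tool", "arguments": {"rows": [{"offset": [-0.3,-0.48,0],"yaw": 0,"claw": 0.3},{"offset": [-0.591,-0.954,0],"yaw": 0,"claw": 0.3},{"offset": [-0.591,-0.954,0],"yaw": 0,"claw": 0.3},{"offset": [-0.591,-0.954,0],"yaw": 0,"claw": 0.3}]}}

```text
time: 2.48
ee_pos: [0.6335, -0.0807, 0.2528]
tcp_rot: [180.0, -0.1, 179.9]
wrist_force: [0.1, -0.1, -0.5]
opening: 0.0601
grasp_force: 0.0
```

```bash
python3 o.py; python3 - <<'E'
from h import *
I=grab("1");J=np.hstack([I["top"][130:330,230:440],I["scene"][150:350,300:510]])
cv2.imwrite("pics/j1.png",cv2.resize(J[:,:,::-1],(798,380),interpolation=cv2.INTER_CUBIC))
E
```

```text
{'time': 2.475, 'q': [-7.2683, 17.8435, 24.9767, 97.1905, 0.0206, -7.2079], 'ee_pos': [0.6335, -0.0807, 0.2528], 'tcp_rot': [179.9724, -0.0542, 179.9396], 'wrist_force': [0.0962, -0.1234, -0.5316], 'opening': 0.0601, 'grasp_force': 0.0}
```

View pics/j1.png

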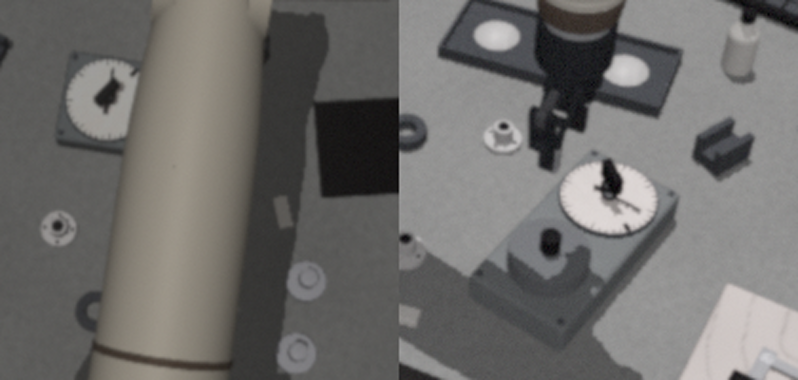

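The top view is hidden by the arm. The scene view shows the gripper over the cover's knob, at about crop (550,240). I'll descend and grip.

Request:
{"name": "servo_tool", "arguments": {"rows": [{"offset": [0,0,0.4],"yaw": 0,"claw": 0.3},{"offset": [0,0,0.8],"yaw": 0,"claw": 0.3},{"offset": [0,0,1],"yaw": 0,"claw": 0.3}]}}

```text
time: 2.95
ee_pos: [0.6324, -0.0797, 0.1515]
tcp_rot: [180.0, -0.1, -179.9]
wrist_force: [0.2, -0.6, -0.1]
opening: 0.0597
grasp_force: 0.0
```

Request:
{"name": "servo_tool", "arguments": {"rows": [{"offset": [0,0,0.25],"yaw": 0,"claw": 0.3},{"offset": [0,0,0.5],"yaw": 0,"claw": 0.3},{"offset": [0,0,0.5],"yaw": 0,"claw": 0.3}]}}

```text
time: 3.32
ee_pos: [0.6322, -0.0799, 0.102]
tcp_rot: [180.0, -0.2, -179.9]
wrist_force: [-0.1, 0.5, 0.7]
opening: 0.06
grasp_force: 0.0
```

Request:
{"name": "servo_tool", "arguments": {"rows": [{"offset": [0,0,0],"yaw": 0,"claw": 0.6},{"offset": [0,0,0],"yaw": 0,"claw": 0.7},{"offset": [0,0,0],"yaw": 0,"claw": 0.8},{"offset": [0,0,0],"yaw": 0,"claw": 0.9},{"offset": [0,0,0],"yaw": 0,"claw": 1},{"offset": [0,0,0],"yaw": 0,"claw": 1}]}}

```text
time: 4.08
ee_pos: [0.6342, -0.0811, 0.105]
tcp_rot: [180.0, 0.1, -180.0]
wrist_force: [-0.7, 2.8, 7.1]
opening: 0.0232
grasp_force: 19.6
```

Request:
{"name": "servo_tool", "arguments": {"rows": [{"offset": [0,0,-0.2],"yaw": 0,"claw": 1},{"offset": [0,0,-0.5],"yaw": 0,"claw": 1},{"offset": [0,0,-0.8],"yaw": 0,"claw": 1},{"offset": [0,0,-0.8],"yaw": 0,"claw": 1}], "squeeze": 40}}

```text
time: 4.58
ee_pos: [0.6346, -0.0815, 0.1862]
tcp_rot: [-180.0, 0.3, 180.0]
wrist_force: [0.6, -0.3, -0.3]
opening: 0.0226
grasp_force: 39.2
```

Request:
{"name": "servo_tool", "arguments": {"rows": [{"offset": [0.05,-0.3,0],"yaw": 0,"claw": 1},{"offset": [0.1,-0.6,0],"yaw": 0,"claw": 1},{"offset": [0.15,-0.9,0],"yaw": 0,"claw": 1}]}}

```text
time: 4.95
ee_pos: [0.6181, -0.1721, 0.1819]
tcp_rot: [180.0, -0.1, -180.0]
wrist_force: [-0.9, 0.2, -1.3]
opening: 0.0226
grasp_force: 28.4
```

Request:
{"name": "servo_tool", "arguments": {"rows": [{"offset": [0.05,-0.3,0],"yaw": 0,"claw": 1},{"offset": [0.1,-0.6,0],"yaw": 0,"claw": 1},{"offset": [0.15,-0.9,0],"yaw": 0,"claw": 1}]}}

```text
time: 5.32
ee_pos: [0.603, -0.2622, 0.1819]
tcp_rot: [180.0, -0.1, 180.0]
wrist_force: [-0.2, -1.2, -1.0]
opening: 0.0226
grasp_force: 41.1
```

Request:
{"name": "servo_tool", "arguments": {"rows": [{"offset": [0,-0.27,0],"yaw": 0,"claw": 1},{"offset": [0,-0.54,0],"yaw": 0,"claw": 1},{"offset": [0,-0.54,0],"yaw": 0,"claw": 1},{"offset": [0,-0.54,0],"yaw": 0,"claw": 1}]}}

```text
time: 5.82
ee_pos: [0.6036, -0.315, 0.1827]
tcp_rot: [180.0, -0.0, 180.0]
wrist_force: [0.3, -0.2, -0.6]
opening: 0.0223
grasp_force: 41.1
```

```bash
python3 o.py; python3 - <<'E'
from h import *
print(tip_extent)
I=grab("2");D=DOME(.05,.02)
print("pan",both(D,(.6335,-.081),30,.065,I,thr=120))
n="scene";print("held head",fit(n,I[n],HEAD,(.6035,-.315),12,.138,dark=True,thr=215))
J=np.hstack([I["top"][130:330,230:440],I["scene"][220:420,260:470]])
cv2.imwrite("pics/j2.png",cv2.resize(J[:,:,::-1],(798,380),interpolation=cv2.INTER_CUBIC))
E
```

```text
{'time': 5.825, 'q': [-27.5645, 22.818, 23.5512, 90.7855, 0.0164, -27.5558], 'ee_pos': [0.6036, -0.315, 0.1827], 'tcp_rot': [179.9613, -0.0387, 179.9913], 'wrist_force': [0.3002, -0.2202, -0.6197], 'opening': 0.0223, 'grasp_force': 41.1391}
0.022
pan ([(array([ 0.628 , -0.0768]), 0.41), (array([ 0.6283, -0.0739]), 3.492)], 'z2view', np.float64(0.069))
held head (array([ 0.6015145 , -0.31517231]), 2.124)
```

View pics/j2.png

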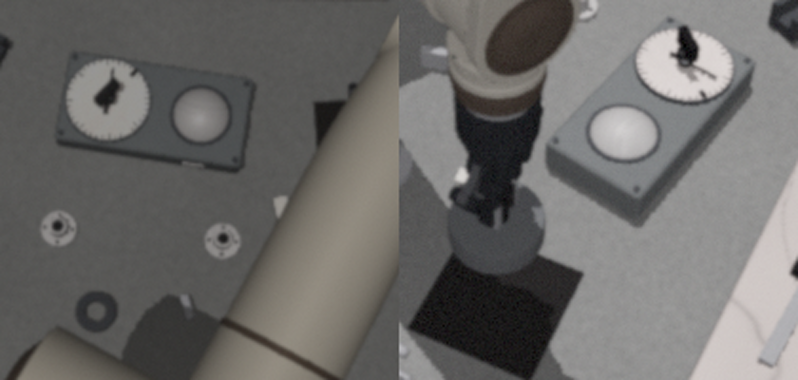

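The cover is held above the mat and the pan is clear, at crop left (200,115) and right (625,135). I'll lower and release it, then go toward the weight.

Request:
{"name": "servo_tool", "arguments": {"rows": [{"offset": [0,0,0.4],"yaw": 0,"claw": 1},{"offset": [0,0,0.8],"yaw": 0,"claw": 1},{"offset": [0,0,1],"yaw": 0,"claw": 1},{"offset": [0,0,1],"yaw": 0,"claw": 1}]}}

```text
time: 6.42
ee_pos: [0.6031, -0.3145, 0.0823]
tcp_rot: [179.9, -0.1, -180.0]
wrist_force: [-1.3, 0.0, -0.3]
opening: 0.0221
grasp_force: 41.2
```

Request:
{"name": "servo_tool", "arguments": {"rows": [{"offset": [0,0,0.1],"yaw": 0,"claw": 1},{"offset": [0,0,0.18],"yaw": 0,"claw": 1},{"offset": [0,0,0.18],"yaw": 0,"claw": 1},{"offset": [0,0,0.18],"yaw": 0,"claw": 1}]}}

```text
time: 6.92
ee_pos: [0.6037, -0.3154, 0.0657]
tcp_rot: [-180.0, 0.0, 180.0]
wrist_force: [0.3, 0.0, -1.2]
opening: 0.0225
grasp_force: 41.2
```

Request:
{"name": "servo_tool", "arguments": {"rows": [{"offset": [0,0,0],"yaw": 0,"claw": 0.7},{"offset": [0,0,0],"yaw": 0,"claw": 0.5},{"offset": [0,0,0],"yaw": 0,"claw": 0.3},{"offset": [0,0,0],"yaw": 0,"claw": 0.3},{"offset": [0,0,-0.5],"yaw": 0,"claw": 0.3},{"offset": [0,0,-1],"yaw": 0,"claw": 0.3}]}}

```text
time: 7.68
ee_pos: [0.6031, -0.3151, 0.166]
tcp_rot: [180.0, -0.1, 180.0]
wrist_force: [1.0, -0.5, -0.2]
opening: 0.06
grasp_force: 0.0
```

Request:
{"name": "servo_tool", "arguments": {"rows": [{"offset": [0.5,0,-0.3],"yaw": 0,"claw": 0.3},{"offset": [1,0,-0.3],"yaw": 0,"claw": 0.3}]}}

```text
time: 7.92
ee_pos: [0.5035, -0.3157, 0.1981]
tcp_rot: [-179.9, 0.2, -180.0]
wrist_force: [0.9, -1.1, -0.4]
opening: 0.0599
grasp_force: 0.0
```

Request:
{"name": "servo_tool", "arguments": {"rows": [{"offset": [0.5,0,0],"yaw": 0,"claw": 0.3},{"offset": [0.9,0,0],"yaw": 0,"claw": 0.3},{"offset": [0.9,0,0],"yaw": 0,"claw": 0.3}]}}

```text
time: 8.3
ee_pos: [0.4116, -0.3154, 0.1962]
tcp_rot: [-179.9, 0.0, 179.9]
wrist_force: [1.1, -0.2, 0.6]
opening: 0.0599
grasp_force: 0.0
```

```bash
python3 o.py; python3 - <<'E'
from h import *
I=grab("3")
print("head",both(HEAD,(.6035,-.315),11,.003,I,dark=True,thr=235))
for n in I:
    g=I[n].mean(2); c=proj(n,[.632,-.081,.055])[0].astype(int);print(n,c,g[c[1],c[0]-25:c[0]+26:2].astype(int))
for t in(100,120,130):print("pan",both(DOME(.05,.02),(.6335,-.081),19,.065,I,thr=t))
E
```

```text
{'time': 8.3, 'q': [-37.4518, -0.2023, -1.6016, 88.5315, -0.0114, -37.3368], 'ee_pos': [0.4116, -0.3154, 0.1962], 'tcp_rot': [-179.9489, 0.0481, 179.885], 'wrist_force': [1.138, -0.167, 0.6105], 'opening': 0.0599, 'grasp_force': 0.0}
head ([(array([ 0.6013, -0.3164]), 0.434), (array([ 0.6084, -0.3219]), 0.2)], 'z2view', np.float64(-0.007))
top [335 189] [ 82  83  83  82  77  63 109 124 130 134 137 142 144 144 139 133 127 122
 116 106  72  72  83  82  80  62]
scene [376 287] [130 129 129 124  90 150 173 179 185 186 193 195 202 202 198 194 191 187
 186 180 173 163 118 103 126 129]
pan ([(array([ 0.632 , -0.0797]), 0.796), (array([ 0.6343, -0.0818]), 1.79)], 'z2view', np.float64(0.057))
pan ([(array([ 0.6288, -0.0772]), 0.535), (array([ 0.6338, -0.0773]), 0.927)], 'z2view', np.float64(0.061))
pan ([(array([ 0.6279, -0.0764]), 0.283), (array([ 0.6338, -0.0773]), 0.898)], 'z2view', np.float64(0.061))
```

Request:
{"name": "servo_tool", "arguments": {"rows": [{"offset": [0.025,0.4,0.2],"yaw": 0,"claw": 0.3},{"offset": [0.025,0.865,0.5],"yaw": 0,"claw": 0.3},{"offset": [0.025,0.865,0.9],"yaw": 0,"claw": 0.3},{"offset": [0.025,0.865,0.9],"yaw": 0,"claw": 0.3}], "squeeze": 20}}

```text
time: 8.9
ee_pos: [0.4105, -0.2275, 0.1029]
tcp_rot: [179.9, -0.2, -179.9]
wrist_force: [-0.0, 0.1, 0.5]
opening: 0.06
grasp_force: 0.0
```

Request:
{"name": "servo_tool", "arguments": {"rows": [{"offset": [0,0,0.3],"yaw": 0,"claw": 0.3},{"offset": [0,0,0.55],"yaw": 0,"claw": 0.3},{"offset": [0,0,0.55],"yaw": 0,"claw": 0.3}]}}

```text
time: 9.28
ee_pos: [0.4111, -0.2289, 0.0503]
tcp_rot: [180.0, -0.1, 180.0]
wrist_force: [0.5, -0.8, 1.2]
opening: 0.0597
grasp_force: 0.0
```

Request:
{"name": "servo_tool", "arguments": {"rows": [{"offset": [0,0,0],"yaw": 0,"claw": 0.5},{"offset": [0,0,0],"yaw": 0,"claw": 0.6},{"offset": [0,0,0],"yaw": 0,"claw": 0.65},{"offset": [0,0,0],"yaw": 0,"claw": 0.7},{"offset": [0,0,0],"yaw": 0,"claw": 0.75},{"offset": [0,0,0],"yaw": 0,"claw": 0.8},{"offset": [0,0,0],"yaw": 0,"claw": 0.8}]}}

```text
time: 10.15
ee_pos: [0.4114, -0.2286, 0.0511]
tcp_rot: [180.0, 0.1, -180.0]
wrist_force: [-0.3, 5.4, 6.5]
opening: 0.0252
grasp_force: 19.3
```

Request:
{"name": "servo_tool", "arguments": {"rows": [{"offset": [0,0,-0.03],"yaw": 0,"claw": 0.4},{"offset": [0,0,-0.03],"yaw": 0,"claw": 0.35},{"offset": [0,0,-0.03],"yaw": 0.1,"claw": 0.35},{"offset": [0,0,-0.03],"yaw": 0.2,"claw": 0.35},{"offset": [0,0,-0.03],"yaw": 0.3,"claw": 0.35},{"offset": [0,0,-0.03],"yaw": 0.4,"claw": 0.35},{"offset": [0,0,-0.03],"yaw": 0.5,"claw": 0.35},{"offset": [0,0,-0.03],"yaw": 0.5,"claw": 0.35},{"offset": [0,0,-0.03],"yaw": 0.5,"claw": 0.35},{"offset": [0,0,-0.03],"yaw": 0.5,"claw": 0.35},{"offset": [0,0,-0.03],"yaw": 0.5,"claw": 0.35},{"offset": [0,0,-0.03],"yaw": 0.5,"claw": 0.35}]}}

```text
time: 11.65
ee_pos: [0.4109, -0.2288, 0.0531]
tcp_rot: [-180.0, 0.0, 90.0]
wrist_force: [0.0, 0.0, -0.2]
opening: 0.0555
grasp_force: 0.0
```

Request:
{"name": "servo_tool", "arguments": {"rows": [{"offset": [0,0,0],"yaw": 0,"claw": 0.5},{"offset": [0,0,0],"yaw": 0,"claw": 0.6},{"offset": [0,0,0],"yaw": 0,"claw": 0.65},{"offset": [0,0,0],"yaw": 0,"claw": 0.7},{"offset": [0,0,0],"yaw": 0,"claw": 0.75},{"offset": [0,0,0],"yaw": 0,"claw": 0.8},{"offset": [0,0,0],"yaw": 0,"claw": 0.8}]}}

```text
time: 12.52
ee_pos: [0.4107, -0.2287, 0.0534]
tcp_rot: [-180.0, 0.0, 90.0]
wrist_force: [-5.5, 0.5, 4.3]
opening: 0.0249
grasp_force: 19.6
```

Request:
{"name": "servo_tool", "arguments": {"rows": [{"offset": [0,0,0],"yaw": 0,"claw": 1},{"offset": [0,0,0],"yaw": 0,"claw": 1},{"offset": [0,0,-0.3],"yaw": 0,"claw": 1},{"offset": [0,0,-0.6],"yaw": 0,"claw": 1},{"offset": [0,0,-1],"yaw": 0,"claw": 1},{"offset": [0,0,-1],"yaw": 0,"claw": 1},{"offset": [0,0,-1],"yaw": 0,"claw": 1}], "squeeze": 60}}

```text
time: 13.4
ee_pos: [0.4109, -0.2285, 0.1518]
tcp_rot: [-179.9, -0.0, 90.0]
wrist_force: [-0.4, 1.7, -4.4]
opening: 0.0232
grasp_force: 60.0
```

```bash
python3 o.py; python3 - <<'E'
from h import *
I=[camera("scene")[0] for _ in range(3)]
D=rev([(.028,0),(.028,.014)])
for i in I:print([fit("scene",i,WT,(.411,-.2285),20,z,frac=.3) for z in(.10,)])
crop("scene",I[0],proj("scene",[.41,-.228,.12])[0].astype(int),120,"s4.png")
# pan and dial, many frames
S=np.mean([i.astype(float) for i in I],0);np.save("S.npy",S)
for t in(145,155):print("pan",fit("scene",S,DOME(.05,.02),(.633,-.08),19,.065,thr=t))
for t in(150,170,190):
  for zz in(.052,.055):print("dial",fit("scene",S,rev([(.06,-.001),(.06,0)]),(.648,.046),34,zz,thr=t))
E
```

```text
{'time': 13.4, 'q': [-29.0908, -6.7043, -12.6773, 84.1055, 0.013, 60.9077], 'ee_pos': [0.4109, -0.2285, 0.1518], 'tcp_rot': [-179.9377, -0.0495, 90.0014], 'wrist_force': [-0.4429, 1.6955, -4.4393], 'opening': 0.0232, 'grasp_force': 60.0029}
[(array([ 0.44344896, -0.2287409 ]), 0.641)]
[(array([ 0.44349651, -0.2286023 ]), 0.638)]
[(array([ 0.44346972, -0.22857748]), 0.638)]
pan (array([ 0.63380641, -0.0773345 ]), 0.859)
pan (array([ 0.63371831, -0.07733246]), 0.823)
dial (array([0.65317967, 0.05000905]), 0.93)
dial (array([0.65397448, 0.04732667]), 0.924)
dial (array([0.6532718 , 0.04953323]), 0.887)
dial (array([0.65406635, 0.04685225]), 0.882)
dial (array([0.65340966, 0.04933633]), 0.835)
dial (array([0.65420381, 0.04665594]), 0.83)
```

View pics/s4.png

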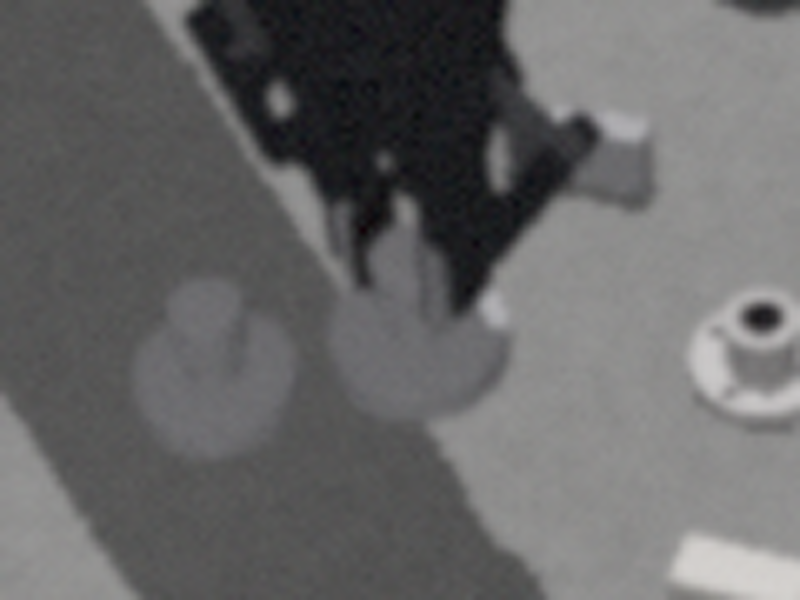

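The weight is held upright. Next I'll find the pan, rests and dial precisely with a signed-gradient circle fit in both views.

```bash
cat >> h.py <<'E'
from scipy.optimize import minimize
def ring(n,img,p,z,r,sgn=1,arc=None,free_r=True,d=.0025):
    """signed-gradient fit of a horizontal circle: sgn=1 bright inside"""
    g=cv2.GaussianBlur(img.astype(np.float32).mean(2),(0,0),.7);a=np.linspace(0,2*np.pi,180,endpoint=False)
    def f(q):
        v=[]
        for rr in(q[2]-d,q[2]+d):
            P=np.c_[q[0]+rr*np.cos(a),q[1]+rr*np.sin(a),0*a+z];u=proj(n,P).astype(np.float32)
            v.append(cv2.remap(g,u[:,0],u[:,1],cv2.INTER_CUBIC)if 0 else cv2.remap(g,u[None,:,0].copy(),u[None,:,1].copy(),cv2.INTER_LINEAR)[0])
        e=np.clip(sgn*(v[0]-v[1]),-10,45)
        if arc is not None:e=e[arc(a)]
        return -e.mean()+(0 if free_r else 1e3*abs(q[2]-r))
    best=min((minimize(f,[p[0]+i*.003,p[1]+j*.003,r],method="Nelder-Mead",options=dict(initial_simplex=np.array([p[0]+i*.003,p[1]+j*.003,r])+np.array([[0,0,0],[.003,0,0],[0,.003,0],[0,0,.002]]),xatol=1e-5,fatol=1e-4)) for i in(-1,0,1) for j in(-1,0,1)),key=lambda m:m.fun)
    return best.x.round(4),round(-best.fun,1)
E
python3 - <<'E'
from h import *
# top images free of arm over items: pan: top3 ; rests: top3; scene S.npy
S=np.load("S.npy");T=cv2.imread("pics/top3.png")[:,:,::-1];T0=cv2.imread("pics/top0.png")[:,:,::-1];S0=cv2.imread("pics/scene0.png")[:,:,::-1]
S2=cv2.imread("pics/scene2.png")[:,:,::-1];T2=cv2.imread("pics/top2.png")[:,:,::-1]
near=lambda a:np.cos(a-np.deg2rad(-62))>-.3
for nm,n,im in(("T","top",T),("T2","top",T2),("S","scene",S),("S2","scene",S2)):
    kw={} if n=="top" else dict(arc=near)
    print(nm,"pan",ring(n,im,(.633,-.08),.045,.040,**kw))
    print(nm,"dial",ring(n,im,(.650,.048),.053,.06))
    for p in[(.379,.29),(.471,.304),(.565,.3153)]:print(nm,"rest",ring(n,im,p,.010,.0325))
for nm,n,im in(("T0","top",T0),("S0","scene",S0)):
    for p in[(.478,.116),(.464,-.112),(.41,-.228)]:print(nm,"hub/wt",ring(n,im,p,.0 if p[1]>-.2 else .0,.025 if p[1]>-.2 else .028))
E
```

```text
T pan (array([ 0.6324, -0.0802,  0.0369]), np.float64(31.8))
T dial (array([0.6507, 0.0481, 0.0568]), np.float64(40.9))
T rest (array([0.3758, 0.2922, 0.0323]), np.float64(40.4))
T rest (array([0.4704, 0.3036, 0.0323]), np.float64(39.8))
T rest (array([0.5645, 0.315 , 0.0323]), np.float64(40.1))
T2 pan (array([ 0.6324, -0.0802,  0.0368]), np.float64(30.5))
T2 dial (array([0.6507, 0.0482, 0.0568]), np.float64(39.5))
T2 rest (array([0.3759, 0.2923, 0.0323]), np.float64(38.8))
T2 rest (array([0.4704, 0.3037, 0.0323]), np.float64(38.3))
T2 rest (array([0.5644, 0.315 , 0.0323]), np.float64(38.7))
S pan (array([ 0.6336, -0.0771,  0.0379]), np.float64(45.0))
S dial (array([0.6543, 0.0473, 0.0573]), np.float64(38.9))
S rest (array([0.3787, 0.2924, 0.0332]), np.float64(44.1))
S rest (array([0.4735, 0.3041, 0.0329]), np.float64(44.4))
S rest (array([0.5673, 0.3155, 0.0329]), np.float64(44.6))
S2 pan (array([ 0.6336, -0.0771,  0.0379]), np.float64(45.0))
S2 dial (array([0.6543, 0.0473, 0.0573]), np.float64(38.9))
S2 rest (array([0.3813, 0.2904, 0.0313]), np.float64(27.7))
S2 rest (array([0.4738, 0.3042, 0.033 ]), np.float64(44.5))
S2 rest (array([0.5672, 0.3155, 0.0329]), np.float64(44.7))
T0 hub/wt (array([0.4788, 0.1151, 0.0249]), np.float64(29.1))
T0 hub/wt (array([ 0.465 , -0.1134,  0.025 ]), np.float64(30.3))
T0 hub/wt (array([ 0.4107, -0.2299,  0.0271]), np.float64(23.1))
S0 hub/wt (array([0.4762, 0.1222, 0.0254]), np.float64(21.7))
S0 hub/wt (array([ 0.4625, -0.1061,  0.0254]), np.float64(27.6))
S0 hub/wt (array([ 0.4047, -0.2184,  0.0278]), np.float64(26.9))
```

Request:
{"name": "servo_tool", "arguments": {"rows": [{"offset": [0.15,0.25,0],"yaw": 0,"claw": 1},{"offset": [0.33,0.5,0],"yaw": 0,"claw": 1},{"offset": [0.495,0.741,0],"yaw": 0,"claw": 1}]}}

```text
time: 13.92
ee_pos: [0.4855, -0.1785, 0.1521]
tcp_rot: [-179.9, -0.0, 90.0]
wrist_force: [-0.2, -0.6, -3.9]
opening: 0.0234
grasp_force: 60.0
```

Request:
{"name": "servo_tool", "arguments": {"rows": [{"offset": [0.15,0.25,0],"yaw": 0,"claw": 1},{"offset": [0.33,0.5,0],"yaw": 0,"claw": 1},{"offset": [0.495,0.741,0],"yaw": 0,"claw": 1}]}}

```text
time: 14.3
ee_pos: [0.5597, -0.129, 0.1519]
tcp_rot: [-179.9, -0.0, 90.0]
wrist_force: [-0.6, 1.1, -3.8]
opening: 0.0236
grasp_force: 60.0
```

Request:
{"name": "servo_tool", "arguments": {"rows": [{"offset": [0.15,0.25,0],"yaw": 0,"claw": 1},{"offset": [0.33,0.5,0],"yaw": 0,"claw": 1},{"offset": [0.495,0.741,0],"yaw": 0,"claw": 1},{"offset": [0.495,0.741,0],"yaw": 0,"claw": 1},{"offset": [0.495,0.741,0],"yaw": 0,"claw": 1}]}}

```text
time: 14.92
ee_pos: [0.6327, -0.0804, 0.1522]
tcp_rot: [-179.9, -0.0, 90.0]
wrist_force: [-0.2, -0.1, -3.0]
opening: 0.0237
grasp_force: 60.2
```

```bash
python3 o.py; python3 - <<'E'
from h import *
S=np.mean([camera("scene")[0].astype(float) for _ in range(3)],0)
for t in(115,130,150):
  for z in(.096,.100,.104):print(t,z,fit("scene",S,rev([(.028,0),(.028,.014)]),(.633,-.08),22,z,thr=t))
near=lambda a:np.cos(a-np.deg2rad(-62))>0
for z in(.096,.0995,.103):print(ring("scene",S,(.633,-.08),z,.028,arc=near))
crop("scene",S.astype(np.uint8),proj("scene",[.633,-.08,.1])[0].astype(int),120,"s5.png")
E
```

```text
{'time': 14.925, 'q': [-7.2396, 16.392, 12.0249, 85.7431, -0.0099, 82.7615], 'ee_pos': [0.6327, -0.0804, 0.1522], 'tcp_rot': [-179.8895, -0.0041, 89.9989], 'wrist_force': [-0.2221, -0.0718, -3.0263], 'opening': 0.0237, 'grasp_force': 60.2189}
115 0.096 (array([ 0.64781435, -0.11759032]), 0.941)
115 0.1 (array([ 0.64756724, -0.11859408]), 0.825)
115 0.104 (array([ 0.59719461, -0.08276859]), 0.881)
130 0.096 (array([ 0.65937473, -0.11820726]), 0.519)
130 0.1 (array([ 0.5904867, -0.0682107]), 0.595)
130 0.104 (array([ 0.59125793, -0.07062528]), 0.61)
150 0.096 (array([ 0.65700125, -0.03866311]), 0.151)
150 0.1 (array([ 0.65810657, -0.04207589]), 0.15)
150 0.104 (array([ 0.65921189, -0.04548866]), 0.149)
(array([ 0.648 , -0.1156,  0.0364]), np.float64(44.6))
(array([ 0.649 , -0.1183,  0.0363]), np.float64(44.6))
(array([ 0.6501, -0.0587,  0.0054]), np.float64(33.3))
```

View pics/s5.png

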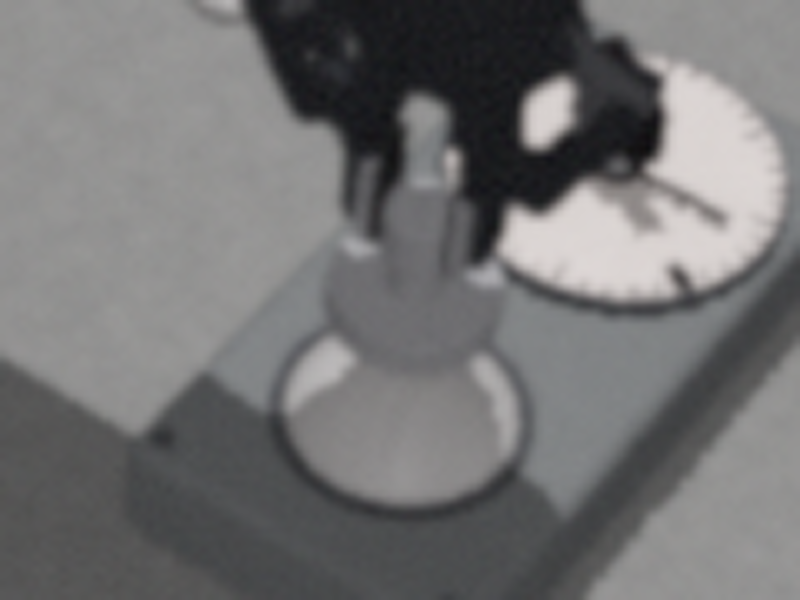

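Crop: held disc spans columns 325–503 with its lower edge at row 372. Dome ring spans 273–532 with its lower edge at row 515. I'll compare these with the projected model at TCP and pan.

```bash
python3 - <<'E'
from h import *
c=proj("scene",[.633,-.08,.1])[0].astype(int)-[60,45]
def ext(M,p):
    u=(proj("scene",M+np.array(p))-c+.5)*800/120-.5
    return "L %.0f R %.0f mid %.1f top %.0f bot %.0f"%(u[:,0].min(),u[:,0].max(),(u[:,0].min()+u[:,0].max())/2,u[:,1].min(),u[:,1].max())
D=rev([(.028,0),(.028,.014)])
print("disc@TCP",ext(D,[.6327,-.0804,.099]))
print("ring@mean",ext(rev([(.0385,.048),(.0385,.0481)]),[.6334,-.0799,0]))
print("per +5mm x",ext(D,[.6377,-.0804,.099])," +5mm y",ext(D,[.6327,-.0754,.099]))
E
```

```text
disc@TCP L 318 R 500 mid 409.2 top 211 bot 376
ring@mean L 278 R 516 mid 397.3 top 318 bot 504
per +5mm x L 332 R 515 mid 423.6 top 217 bot 383  +5mm y L 325 R 507 mid 416.0 top 201 bot 366
```

The relative pixel offsets agree with the plan to within 1 mm. I'll lower it onto the pan.

Request:
{"name": "servo_tool", "arguments": {"rows": [{"offset": [0.005,0.006,0.15],"yaw": 0,"claw": 1},{"offset": [0.005,0.006,0.28],"yaw": 0,"claw": 1},{"offset": [0.005,0.006,0.31],"yaw": 0,"claw": 1},{"offset": [0.005,0.006,0.34],"yaw": 0,"claw": 1},{"offset": [0.005,0.006,0.36],"yaw": 0,"claw": 1},{"offset": [0.005,0.006,0.36],"yaw": 0,"claw": 1},{"offset": [0.005,0.006,0.36],"yaw": 0,"claw": 1}]}}

```text
time: 15.95
ee_pos: [0.6341, -0.0798, 0.1176]
tcp_rot: [180.0, 0.0, 90.0]
wrist_force: [-1.0, 0.3, -2.4]
opening: 0.0234
grasp_force: 60.3
```

```bash
python3 o.py
```

```text
{'time': 15.95, 'q': [-7.1709, 16.6267, 8.4997, 81.8474, -0.0012, 82.834], 'ee_pos': [0.6341, -0.0798, 0.1176], 'tcp_rot': [179.9747, 0.0044, 89.995], 'wrist_force': [-0.9809, 0.2953, -2.3616], 'opening': 0.0234, 'grasp_force': 60.2918}
```

Request:
{"name": "servo_tool", "arguments": {"rows": [{"offset": [0,0,0.02],"yaw": 0,"claw": 1},{"offset": [0,0,0.04],"yaw": 0,"claw": 1},{"offset": [0,0,0.04],"yaw": 0,"claw": 1},{"offset": [0,0,0.04],"yaw": 0,"claw": 1}]}}

```text
time: 16.45
ee_pos: [0.6341, -0.0798, 0.1135]
tcp_rot: [180.0, 0.0, 90.0]
wrist_force: [0.1, -1.1, -0.5]
opening: 0.0236
grasp_force: 60.5
```

```bash
python3 o.py; python3 -c "
from workcell import *
print(get_obs()['torque'])"
```

```text
{'time': 16.45, 'q': [-7.1739, 16.6754, 8.1045, 81.4015, -0.001, 82.8353], 'ee_pos': [0.6341, -0.0798, 0.1135], 'tcp_rot': [179.9727, 0.0045, 89.9908], 'wrist_force': [0.0859, -1.0639, -0.4915], 'opening': 0.0236, 'grasp_force': 60.4924}
[ 0.07273414 -0.01479193 -0.00926484]
```

Request:
{"name": "servo_tool", "arguments": {"rows": [{"offset": [0,-0.005,0.01],"yaw": 0,"claw": 1},{"offset": [0,-0.005,0.01],"yaw": 0,"claw": 1},{"offset": [0,-0.005,0.01],"yaw": 0,"claw": 0.72},{"offset": [0,-0.005,0.01],"yaw": 0,"claw": 0.68},{"offset": [0,-0.005,0.01],"yaw": 0,"claw": 0.6},{"offset": [0,-0.005,0.01],"yaw": 0,"claw": 0.5},{"offset": [0,-0.005,0.01],"yaw": 0,"claw": 0.35},{"offset": [0,-0.005,0.01],"yaw": 0,"claw": 0.35},{"offset": [0,-0.005,0.01],"yaw": 0,"claw": 0.35}], "squeeze": 20}}

```text
time: 17.58
ee_pos: [0.6335, -0.0798, 0.1123]
tcp_rot: [-180.0, 0.0, 90.0]
wrist_force: [-0.2, -1.7, 0.1]
opening: 0.0554
grasp_force: 0.0
```

Request:
{"name": "servo_tool", "arguments": {"rows": [{"offset": [0,0,-0.3],"yaw": 0,"claw": 0.35},{"offset": [0,0,-0.8],"yaw": 0,"claw": 0.35},{"offset": [0,0,-1],"yaw": 0,"claw": 0.35}]}}

```text
time: 17.95
ee_pos: [0.6341, -0.0799, 0.2157]
tcp_rot: [179.8, 0.0, 90.0]
wrist_force: [0.7, 0.0, -0.4]
opening: 0.0559
grasp_force: 0.0
```

Request:
{"name": "servo_tool", "arguments": {"rows": [{"offset": [0,-0.4,0],"yaw": 0,"claw": 0.35},{"offset": [0,-0.9,0],"yaw": 0,"claw": 0.35}]}}

```text
time: 18.2
ee_pos: [0.5429, -0.0798, 0.2119]
tcp_rot: [-180.0, 0.0, 90.0]
wrist_force: [-0.7, -0.6, 0.8]
opening: 0.0558
grasp_force: 0.0
```

Request:
{"name": "servo_tool", "arguments": {"rows": [{"offset": [-0.5,-0.4,0],"yaw": 0,"claw": 0.35},{"offset": [-0.9,-0.9,0],"yaw": 0,"claw": 0.35},{"offset": [-0.9,-0.9,0],"yaw": 0,"claw": 0.35}]}}

```text
time: 18.58
ee_pos: [0.4512, -0.1716, 0.2131]
tcp_rot: [180.0, 0.0, 89.8]
wrist_force: [-0.3, -0.2, -0.1]
opening: 0.0555
grasp_force: 0.0
```

```bash
python3 o.py; python3 - <<'E'
from h import *
I=grab("6")
def up(i,c,w=84,h=112):u,v=np.round(c).astype(int);return cv2.resize(i[v-h//2:v+h//2,u-w//2:u+w//2,::-1],(400,533),interpolation=cv2.INTER_CUBIC)
J=np.hstack([up(I["top"],proj("top",[.643,-.016,.05])[0],120,160),up(I["scene"],proj("scene",[.643,-.016,.07])[0],120,160)])
cv2.imwrite("pics/j6.png",J)
E
```

```text
{'time': 18.575, 'q': [-20.8066, -4.9273, -4.2969, 90.5705, -0.0248, 69.4084], 'ee_pos': [0.4512, -0.1716, 0.2131], 'tcp_rot': [179.9526, 0.0443, 89.785], 'wrist_force': [-0.3032, -0.2112, -0.0738], 'opening': 0.0555, 'grasp_force': 0.0}
```

View pics/j6.png

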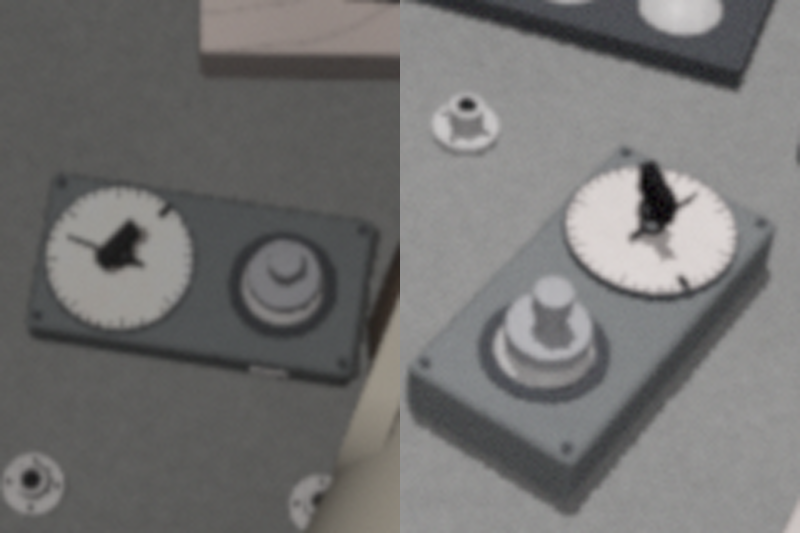

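The weight stands upright on the pan. In the top crop, the pointer tip is at (68,237), the zero mark at (166,210) and the dial centre at (120,256). Next I'll measure the angles and the weight's tilt and centring.

```bash
cat >> h.py <<'E'
DC={"top":(.6507,.0482),"scene":(.6543,.0473)}
def dark_angle(n,img,r0,r1,z,guess=None,w=30):
    """world angle of the darkest radial streak between radii r0,r1; sub-degree by weighted mean"""
    a=np.arange(-180,180,.5);rr=np.linspace(r0,r1,12);c=DC[n]
    P=np.stack([c[0]+rr[None]*np.cos(np.deg2rad(a))[:,None],c[1]+rr[None]*np.sin(np.deg2rad(a))[:,None],np.full((len(a),12),z)],-1)
    u=proj(n,P.reshape(-1,3)).astype(np.float32).reshape(len(a),12,2)
    v=cv2.remap(img.astype(np.float32).mean(2),u[...,0].copy(),u[...,1].copy(),cv2.INTER_LINEAR).mean(1)
    if guess is not None:
        k=np.abs((a-guess+180)%360-180)<w;v=np.where(k,v,np.median(v))
    d=np.median(v)-v;i=d.argmax();k=np.abs((a-a[i]+180)%360-180)<7;wt=np.clip(d[k]-.35*d[i],0,None)
    return round(a[i]+(wt*((a[k]-a[i]+180)%360-180)).sum()/wt.sum(),2),round(d[i],1)
E
python3 - <<'E'
from h import *
I={n:cv2.imread(f"pics/{n}6.png")[:,:,::-1] for n in("top","scene")}
for n in I:
    print(n,"ptr",dark_angle(n,I[n],.028,.042,.056,70),"zero",dark_angle(n,I[n],.046,.054,.053))
    for z in(.059,.073):print(" disc",z,ring(n,I[n],(.6334,-.08),z,.028))
    print(" head",ring(n,I[n],(.6334,-.08),.107,.013,free_r=True,d=.002))
    for p in[(.4785,.1153),(.4648,-.1131)]:print(" hub",ring(n,I[n],p,.008,.025))
    print(" hub top",[ring(n,I[n],p,.028,.013,d=.002) for p in[(.4785,.1153),(.4648,-.1131)]])
E
```

```text
top ptr (np.float64(68.81), np.float32(45.6)) zero (np.float64(-42.12), np.float32(66.5))
 disc 0.059 (array([ 0.63  , -0.0804,  0.0329]), np.float64(34.7))
 disc 0.073 (array([ 0.6261, -0.0798,  0.0327]), np.float64(34.8))
 head (array([ 0.6377, -0.08  ,  0.0137]), np.float64(17.4))
 hub (array([0.4774, 0.1144, 0.0248]), np.float64(27.0))
 hub (array([ 0.465 , -0.1104,  0.0229]), np.float64(11.7))
 hub top [(array([0.474 , 0.1125, 0.0245]), np.float64(22.9)), (array([ 0.4733, -0.1009,  0.0086]), np.float64(18.8))]
scene ptr (np.float64(96.55), np.float32(159.4)) zero (np.float64(116.89), np.float32(179.5))
 disc 0.059 (array([ 0.6323, -0.0688,  0.0281]), np.float64(30.8))
 disc 0.073 (array([ 0.6364, -0.0799,  0.0277]), np.float64(31.0))
 head (array([ 0.6371, -0.0806,  0.0122]), np.float64(26.5))
 hub (array([0.4795, 0.1149, 0.0253]), np.float64(22.0))
 hub (array([ 0.4659, -0.1117,  0.0253]), np.float64(28.1))
 hub top [(array([0.4799, 0.1159, 0.0148]), np.float64(9.6)), (array([ 0.4661, -0.1109,  0.0144]), np.float64(13.2))]
```

```bash
python3 - <<'E'
from h import *
I={n:cv2.imread(f"pics/{n}6.png")[:,:,::-1] for n in("top","scene")}
for n,c in(("top",(.6507,.0482)),("top",(.6512,.0486)),("top",(.6502,.0478)),("scene",(.6543,.0473)),("scene",(.6543,.0461))):
    DC[n]=c
    print(n,c,"ptr",dark_angle(n,I[n],.026,.042,.056,66,14),dark_angle(n,I[n],.036,.043,.056,66,14),"zero",dark_angle(n,I[n],.046,.054,.053,-42,20))
E
```

```text
top (0.6507, 0.0482) ptr (np.float64(68.77), np.float32(46.6)) (np.float64(68.89), np.float32(40.9)) zero (np.float64(-42.12), np.float32(66.5))
top (0.6512, 0.0486) ptr (np.float64(69.33), np.float32(45.6)) (np.float64(69.36), np.float32(39.6)) zero (np.float64(-42.83), np.float32(67.1))
top (0.6502, 0.0478) ptr (np.float64(68.21), np.float32(47.1)) (np.float64(68.41), np.float32(42.1)) zero (np.float64(-41.42), np.float32(66.1))
scene (0.6543, 0.0473) ptr (np.float64(72.28), np.float32(79.5)) (np.float64(71.0), np.float32(63.1)) zero (np.float64(-41.68), np.float32(104.4))
scene (0.6543, 0.0461) ptr (np.float64(73.31), np.float32(84.8)) (np.float64(71.49), np.float32(68.3)) zero (np.float64(-40.7), np.float32(105.8))
```

Request:
{"name": "servo_tool", "arguments": {"rows": [{"offset": [0.36,0.33,0],"yaw": 0,"claw": 0.35},{"offset": [0.727,0.66,0],"yaw": 0,"claw": 0.35}]}}

```text
time: 18.92
ee_pos: [0.5211, -0.0955, 0.2123]
tcp_rot: [180.0, -0.0, 90.0]
wrist_force: [-0.0, 0.1, -0.1]
opening: 0.0554
grasp_force: 0.0
```

Request:
{"name": "servo_tool", "arguments": {"rows": [{"offset": [0.36,0.33,0],"yaw": 0,"claw": 0.35},{"offset": [0.727,0.66,0],"yaw": 0,"claw": 0.35}]}}

```text
time: 19.18
ee_pos: [0.5873, -0.0216, 0.2118]
tcp_rot: [-180.0, -0.0, 90.1]
wrist_force: [0.0, -0.5, 0.9]
opening: 0.0557
grasp_force: 0.0
```

Request:
{"name": "servo_tool", "arguments": {"rows": [{"offset": [0.36,0.33,0],"yaw": -0.05,"claw": 0.35},{"offset": [0.727,0.66,0],"yaw": -0.1,"claw": 0.35},{"offset": [0.727,0.66,0],"yaw": -0.15,"claw": 0.35},{"offset": [0.727,0.66,0],"yaw": -0.2,"claw": 0.35},{"offset": [0.727,0.66,0],"yaw": -0.267,"claw": 0.35},{"offset": [0.727,0.66,0],"yaw": -0.267,"claw": 0.35},{"offset": [0.727,0.66,0],"yaw": -0.267,"claw": 0.35}]}}

```text
time: 20.05
ee_pos: [0.6517, 0.0491, 0.2119]
tcp_rot: [-180.0, -0.0, 137.9]
wrist_force: [-0.7, -0.3, 0.1]
opening: 0.0559
grasp_force: 0.0
```

Request:
{"name": "servo_tool", "arguments": {"rows": [{"offset": [-0.007,-0.007,0.4],"yaw": 0,"claw": 0.35},{"offset": [-0.007,-0.007,0.7],"yaw": 0,"claw": 0.35},{"offset": [-0.007,-0.007,0.95],"yaw": 0,"claw": 0.35},{"offset": [-0.007,-0.007,1],"yaw": 0,"claw": 0.35},{"offset": [-0.007,-0.007,1],"yaw": 0,"claw": 0.35}]}}

```text
time: 20.68
ee_pos: [0.6517, 0.0474, 0.1128]
tcp_rot: [180.0, 0.0, 138.0]
wrist_force: [0.7, -0.5, 0.7]
opening: 0.0556
grasp_force: 0.0
```

Request:
{"name": "servo_tool", "arguments": {"rows": [{"offset": [0,0,0.1],"yaw": 0,"claw": 0.5},{"offset": [0,0,0.1],"yaw": 0,"claw": 0.6},{"offset": [0,0,0.1],"yaw": 0,"claw": 0.7},{"offset": [0,0,0.1],"yaw": 0,"claw": 0.8},{"offset": [0,0,0.1],"yaw": 0,"claw": 0.9},{"offset": [0,0,0.1],"yaw": 0,"claw": 1},{"offset": [0,0,0.1],"yaw": 0,"claw": 1}]}}

```text
time: 21.55
ee_pos: [0.6525, 0.0483, 0.1028]
tcp_rot: [179.8, 0.0, 138.1]
wrist_force: [5.3, 5.4, -0.8]
opening: 0.0114
grasp_force: 25.1
```

Request:
{"name": "servo_tool", "arguments": {"rows": [{"offset": [0,0.012,0],"yaw": 0,"claw": 1},{"offset": [0,0.012,0],"yaw": 0,"claw": 1},{"offset": [0,0.012,0],"yaw": -0.05,"claw": 1},{"offset": [0,0.012,0],"yaw": -0.1,"claw": 1},{"offset": [0,0.012,0],"yaw": -0.15,"claw": 1},{"offset": [0,0.012,0],"yaw": -0.2,"claw": 1},{"offset": [0,0.012,0],"yaw": -0.25,"claw": 1},{"offset": [0,0.012,0],"yaw": -0.3,"claw": 1},{"offset": [0,0.012,0],"yaw": -0.3,"claw": 1},{"offset": [0,0.012,0],"yaw": -0.3,"claw": 1}], "squeeze": 40}}

```text
time: 22.8
ee_pos: [0.6529, 0.0494, 0.1029]
tcp_rot: [179.9, 0.1, -167.9]
wrist_force: [2.4, 7.4, 2.6]
opening: 0.0105
grasp_force: 44.7
```

Request:
{"name": "servo_tool", "arguments": {"rows": [{"offset": [0,0,0],"yaw": -0.05,"claw": 1},{"offset": [0,0,0],"yaw": -0.1,"claw": 1},{"offset": [0,0,0],"yaw": -0.15,"claw": 1},{"offset": [0,0,0],"yaw": -0.2,"claw": 1},{"offset": [0,0,0],"yaw": -0.25,"claw": 1},{"offset": [0,0,0],"yaw": -0.3,"claw": 1},{"offset": [0,0,0],"yaw": -0.322,"claw": 1},{"offset": [0,0,0],"yaw": -0.322,"claw": 1},{"offset": [0,0,0],"yaw": -0.322,"claw": 1}]}}

```text
time: 23.92
ee_pos: [0.6522, 0.0503, 0.1029]
tcp_rot: [179.9, 0.2, -109.9]
wrist_force: [-1.8, 11.9, 4.4]
opening: 0.0108
grasp_force: 44.9
```

```bash
python3 o.py; python3 - <<'E'
from h import *
i=camera("scene")[0]
cv2.imwrite("pics/scene7.png",i[:,:,::-1]);crop("scene",i,proj("scene",[.65,.02,.07])[0].astype(int),120,"s7.png")
E
```

```text
{'time': 23.925, 'q': [4.3235, 18.8926, 9.6983, 80.771, 0.2154, -65.7909], 'ee_pos': [0.6522, 0.0503, 0.1029], 'tcp_rot': [179.9433, 0.2107, -109.8856], 'wrist_force': [-1.8272, 11.9447, 4.3809], 'opening': 0.0108, 'grasp_force': 44.9286}
```

View pics/s7.png

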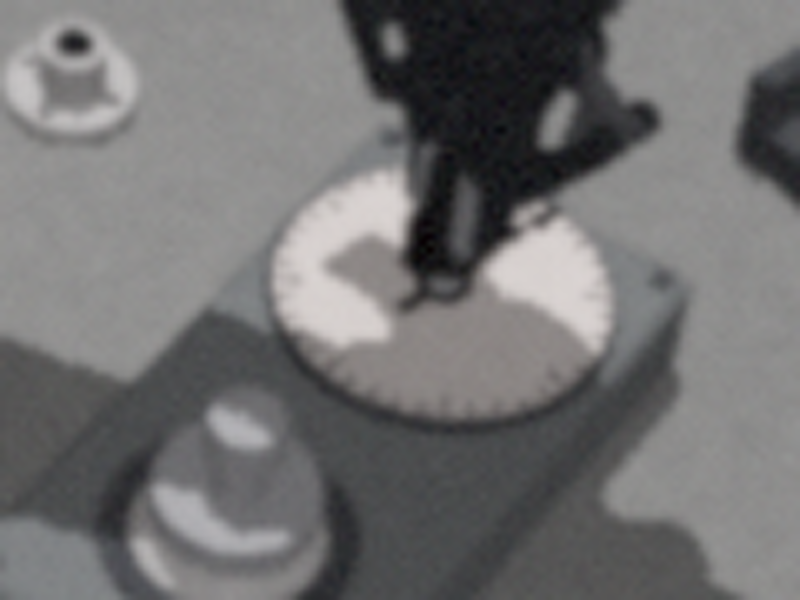

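Zero mark at about (545,210) in line with the bar. I'll release, lift clear and check.

Request:
{"name": "servo_tool", "arguments": {"rows": [{"offset": [0,0,0],"yaw": 0,"claw": 0.85},{"offset": [0,0,0],"yaw": 0,"claw": 0.8},{"offset": [0,0,0],"yaw": 0,"claw": 0.7},{"offset": [0,0,0],"yaw": 0,"claw": 0.5},{"offset": [0,0,0],"yaw": 0,"claw": 0.35},{"offset": [0,0,0],"yaw": 0,"claw": 0.35},{"offset": [0,0,-0.4],"yaw": 0,"claw": 0.35},{"offset": [0,0,-0.9],"yaw": 0,"claw": 0.35}], "squeeze": 10}}

```text
time: 24.98
ee_pos: [0.6517, 0.0482, 0.1922]
tcp_rot: [179.9, -0.1, -110.0]
wrist_force: [1.2, 0.1, 0.1]
opening: 0.0554
grasp_force: 0.0
```

Request:
{"name": "servo_tool", "arguments": {"rows": [{"offset": [0,0.4,0],"yaw": 0,"claw": 0.35},{"offset": [0,0.9,0],"yaw": 0,"claw": 0.35}]}}

```text
time: 25.22
ee_pos: [0.5676, 0.0791, 0.1927]
tcp_rot: [-179.9, 0.0, -110.0]
wrist_force: [-0.3, 0.6, -0.4]
opening: 0.0554
grasp_force: 0.0
```

Request:
{"name": "servo_tool", "arguments": {"rows": [{"offset": [0,0.4,0],"yaw": 0,"claw": 0.35},{"offset": [0,0.9,0],"yaw": 0,"claw": 0.35},{"offset": [0,0.9,0],"yaw": 0,"claw": 0.35}]}}

```text
time: 25.6
ee_pos: [0.481, 0.1105, 0.193]
tcp_rot: [-180.0, 0.0, -109.9]
wrist_force: [1.0, 0.1, 0.3]
opening: 0.0557
grasp_force: 0.0
```

```bash
python3 o.py; python3 - <<'E'
from h import *
I=grab("8")
J=np.hstack([cv2.resize(i[max(0,v-45):v+45,u-45:u+45,::-1],(400,400),interpolation=cv2.INTER_CUBIC) for i,(u,v) in((I[n],proj(n,[.645,.0,.06])[0].astype(int)) for n in("top","scene"))])
cv2.imwrite("pics/j8.png",J)
for n in I:
    print(n,"ptr",dark_angle(n,I[n],.026,.036,.056,70,14),dark_angle(n,I[n],.032,.040,.056,70,14),"zero",dark_angle(n,I[n],.046,.054,.053,70,20))
    print(" disc",ring(n,I[n],(.635,-.08),.073,.028)," head",ring(n,I[n],(.6365,-.08),.107,.013,d=.002))
    for p in[(.4785,.1153),(.4648,-.1131)]:print(" hub",ring(n,I[n],p,.008,.025))
E
```

```text
{'time': 25.6, 'q': [12.9338, -3.6046, -5.2646, 88.2948, 0.0115, -57.1807], 'ee_pos': [0.481, 0.1105, 0.193], 'tcp_rot': [-179.9682, 0.0342, -109.8855], 'wrist_force': [0.9521, 0.1104, 0.3072], 'opening': 0.0557, 'grasp_force': 0.0}
top ptr (np.float64(68.34), np.float32(48.9)) (np.float64(68.86), np.float32(48.0)) zero (np.float64(70.93), np.float32(73.2))
 disc (array([ 0.6261, -0.0799,  0.0327]), np.float64(36.4))  head (array([ 0.6377, -0.0802,  0.0137]), np.float64(18.1))
 hub (array([0.4646, 0.1588, 0.0766]), np.float64(6.8))
 hub (array([ 0.4636, -0.1128,  0.0249]), np.float64(29.7))
scene ptr (np.float64(81.22), np.float32(95.1)) (np.float64(81.94), np.float32(86.7)) zero (np.float64(88.88), np.float32(89.8))
 disc (array([ 0.6363, -0.0798,  0.0278]), np.float64(34.9))  head (array([ 0.6369, -0.0798,  0.0125]), np.float64(39.8))
 hub (array([0.4794, 0.1153, 0.0254]), np.float64(17.5))
 hub (array([ 0.4645, -0.1096,  0.0266]), np.float64(33.0))
```

View pics/j8.png

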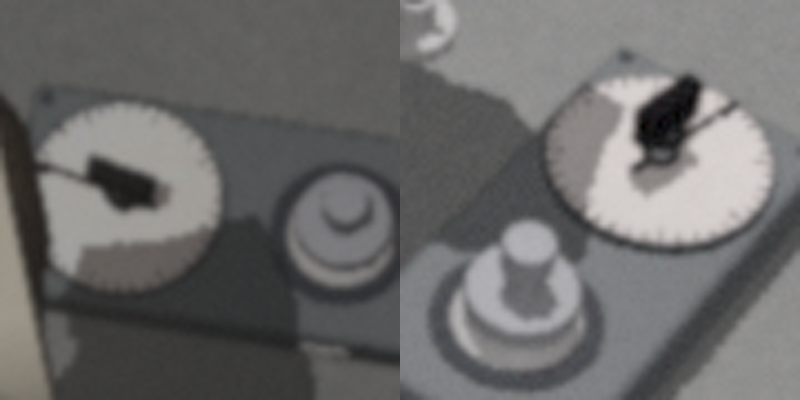

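The zero mark and pointer appear to coincide, at top crop (40,165); I'll re-verify with the arm clear. Hub A next, with gentle double-grip centring.

Request:
{"name": "servo_tool", "arguments": {"rows": [{"offset": [-0.033,0.055,0.3],"yaw": -0.05,"claw": 0.35},{"offset": [-0.033,0.055,0.6],"yaw": -0.111,"claw": 0.35},{"offset": [-0.033,0.055,0.9],"yaw": -0.111,"claw": 0.35},{"offset": [-0.033,0.055,1],"yaw": -0.111,"claw": 0.35},{"offset": [-0.033,0.055,1],"yaw": -0.111,"claw": 0.35}]}}

```text
time: 26.32
ee_pos: [0.4795, 0.1145, 0.0922]
tcp_rot: [180.0, -0.0, -90.1]
wrist_force: [0.0, -0.0, 0.6]
opening: 0.0555
grasp_force: 0.0
```

Request:
{"name": "servo_tool", "arguments": {"rows": [{"offset": [0,0,0.25],"yaw": 0,"claw": 0.35},{"offset": [0,0,0.5],"yaw": 0,"claw": 0.35},{"offset": [0,0,0.5],"yaw": 0,"claw": 0.35},{"offset": [0,0,0.5],"yaw": 0,"claw": 0.35}]}}

```text
time: 26.82
ee_pos: [0.4801, 0.1149, 0.044]
tcp_rot: [-179.9, 0.0, -90.0]
wrist_force: [-0.0, 0.2, 0.0]
opening: 0.0558
grasp_force: 0.0
```

Request:
{"name": "servo_tool", "arguments": {"rows": [{"offset": [0,0,0],"yaw": 0,"claw": 0.5},{"offset": [0,0,0],"yaw": 0,"claw": 0.55},{"offset": [0,0,0],"yaw": 0,"claw": 0.6},{"offset": [0,0,0],"yaw": 0,"claw": 0.63},{"offset": [0,0,0],"yaw": 0,"claw": 0.66},{"offset": [0,0,0],"yaw": 0,"claw": 0.69},{"offset": [0,0,0],"yaw": 0,"claw": 0.72},{"offset": [0,0,0],"yaw": 0,"claw": 0.72}]}}

```text
time: 27.82
ee_pos: [0.479, 0.1147, 0.0424]
tcp_rot: [180.0, 0.0, -90.0]
wrist_force: [-2.8, -0.8, 2.6]
opening: 0.0245
grasp_force: 19.6
```

Request:
{"name": "servo_tool", "arguments": {"rows": [{"offset": [0,0,0],"yaw": 0,"claw": 0.71},{"offset": [0,0,0],"yaw": 0,"claw": 0.71}]}}

```text
time: 28.08
ee_pos: [0.4791, 0.1147, 0.0424]
tcp_rot: [180.0, 0.0, -90.0]
wrist_force: [-2.0, -0.1, 3.0]
opening: 0.0247
grasp_force: 15.3
```

Request:
{"name": "servo_tool", "arguments": {"rows": [{"offset": [0,0,0],"yaw": 0,"claw": 0.706},{"offset": [0,0,0],"yaw": 0,"claw": 0.706}]}}

```text
time: 28.32
ee_pos: [0.4791, 0.1147, 0.0423]
tcp_rot: [180.0, 0.0, -90.0]
wrist_force: [-2.7, -0.4, 3.1]
opening: 0.0251
grasp_force: 10.3
```

Request:
{"name": "servo_tool", "arguments": {"rows": [{"offset": [0,0,0],"yaw": 0,"claw": 0.702},{"offset": [0,0,0],"yaw": 0,"claw": 0.702}]}}

```text
time: 28.58
ee_pos: [0.4791, 0.1147, 0.0422]
tcp_rot: [180.0, -0.0, -90.0]
wrist_force: [-1.9, -0.5, 2.9]
opening: 0.0253
grasp_force: 5.6
```

Request:
{"name": "servo_tool", "arguments": {"rows": [{"offset": [0,0,-0.02],"yaw": 0,"claw": 0.6},{"offset": [0,0,-0.02],"yaw": 0,"claw": 0.5},{"offset": [0,0,-0.02],"yaw": 0.05,"claw": 0.5},{"offset": [0,0,-0.02],"yaw": 0.1,"claw": 0.5},{"offset": [0,0,-0.02],"yaw": 0.2,"claw": 0.5},{"offset": [0,0,-0.02],"yaw": 0.3,"claw": 0.5},{"offset": [0,0,-0.02],"yaw": 0.4,"claw": 0.5},{"offset": [0,0,-0.02],"yaw": 0.5,"claw": 0.5},{"offset": [0,0,-0.02],"yaw": 0.5,"claw": 0.5},{"offset": [0,0,-0.02],"yaw": 0.5,"claw": 0.5},{"offset": [0,0,-0.02],"yaw": 0.5,"claw": 0.5},{"offset": [0,0,-0.02],"yaw": 0.5,"claw": 0.5}]}}

```text
time: 30.08
ee_pos: [0.4792, 0.1147, 0.0442]
tcp_rot: [-180.0, 0.0, -180.0]
wrist_force: [-0.7, 0.7, -0.0]
opening: 0.0431
grasp_force: 0.0
```

Request:
{"name": "servo_tool", "arguments": {"rows": [{"offset": [0,0,0],"yaw": 0,"claw": 0.55},{"offset": [0,0,0],"yaw": 0,"claw": 0.6},{"offset": [0,0,0],"yaw": 0,"claw": 0.64},{"offset": [0,0,0],"yaw": 0,"claw": 0.67},{"offset": [0,0,0],"yaw": 0,"claw": 0.69},{"offset": [0,0,0],"yaw": 0,"claw": 0.706},{"offset": [0,0,0],"yaw": 0,"claw": 0.706},{"offset": [0,0,0],"yaw": 0,"claw": 0.706}]}}

```text
time: 31.08
ee_pos: [0.4792, 0.1148, 0.0444]
tcp_rot: [180.0, 0.0, 180.0]
wrist_force: [-0.8, 1.4, 2.5]
opening: 0.0252
grasp_force: 6.9
```

Request:
{"name": "servo_tool", "arguments": {"rows": [{"offset": [0,0,-0.1],"yaw": 0,"claw": 0.706},{"offset": [0,0,-0.3],"yaw": 0,"claw": 0.706},{"offset": [0,0,-0.5],"yaw": 0,"claw": 0.706},{"offset": [0,0,-0.5],"yaw": 0,"claw": 0.706},{"offset": [0,0,-0.5],"yaw": 0,"claw": 0.706}]}}

```text
time: 31.7
ee_pos: [0.4789, 0.1146, 0.0937]
tcp_rot: [-180.0, -0.0, 180.0]
wrist_force: [-0.3, 0.6, -1.9]
opening: 0.0256
grasp_force: 6.8
```

```bash
python3 o.py; python3 - <<'E'
from h import *
I=grab("9")
near=lambda a:np.cos(a-np.deg2rad(-62))>-.2
n="scene"
for z in(.047,.05,.053):print(" held flange bottom",z,ring(n,I[n],(.480,.115),z,.025,arc=near))
print(" hubB",[ring(m,I[m],(.464,-.112),.008,.025) for m in I])
for m in I:
    for p in[(.378,.2923),(.472,.304),(.566,.3153)]:print(m,"rest",ring(m,I[m],p,.010,.0325))
    print(m,"ptr",dark_angle(m,I[m],.026,.036,.056,70,14),dark_angle(m,I[m],.032,.040,.056,70,14),"zero",dark_angle(m,I[m],.046,.054,.053,70,20))
E
```

```text
{'time': 31.7, 'q': [13.4636, -2.9206, -15.588, 77.3669, -0.0064, 13.4727], 'ee_pos': [0.4789, 0.1146, 0.0937], 'tcp_rot': [-179.9857, -0.0318, 179.991], 'wrist_force': [-0.3054, 0.5513, -1.9231], 'opening': 0.0256, 'grasp_force': 6.7625}
 held flange bottom 0.047 (array([0.4626, 0.1109, 0.0059]), np.float64(36.4))
 held flange bottom 0.05 (array([0.4639, 0.1081, 0.006 ]), np.float64(36.5))
 held flange bottom 0.053 (array([0.4652, 0.1052, 0.006 ]), np.float64(36.6))
 hubB [(array([ 0.4636, -0.1129,  0.0249]), np.float64(29.5)), (array([ 0.4659, -0.1117,  0.0253]), np.float64(27.9))]
top rest (array([0.3758, 0.2922, 0.0322]), np.float64(41.0))
top rest (array([0.4704, 0.3037, 0.0323]), np.float64(40.4))
top rest (array([0.5645, 0.315 , 0.0323]), np.float64(40.7))
top ptr (np.float64(68.39), np.float32(52.4)) (np.float64(68.88), np.float32(49.1)) zero (np.float64(69.63), np.float32(72.8))
scene rest (array([0.3649, 0.2768, 0.0141]), np.float64(38.5))
scene rest (array([0.473 , 0.3039, 0.033 ]), np.float64(44.2))
scene rest (array([0.5673, 0.3157, 0.0327]), np.float64(44.5))
scene ptr (np.float64(80.94), np.float32(111.2)) (np.float64(81.65), np.float32(90.7)) zero (np.float64(88.86), np.float32(92.0))
```

Request:
{"name": "servo_tool", "arguments": {"rows": [{"offset": [-0.1,0.22,0],"yaw": 0,"claw": 0.708},{"offset": [-0.2,0.45,0],"yaw": 0,"claw": 0.708},{"offset": [-0.29,0.669,0],"yaw": 0,"claw": 0.708}]}}

```text
time: 32.17
ee_pos: [0.5081, 0.1822, 0.0934]
tcp_rot: [-180.0, -0.1, 180.0]
wrist_force: [0.1, 0.6, -1.4]
opening: 0.0252
grasp_force: 8.4
```

Request:
{"name": "servo_tool", "arguments": {"rows": [{"offset": [-0.1,0.22,0],"yaw": 0,"claw": 0.708},{"offset": [-0.2,0.45,0],"yaw": 0,"claw": 0.708},{"offset": [-0.29,0.669,0],"yaw": 0,"claw": 0.708}]}}

```text
time: 32.55
ee_pos: [0.5371, 0.2492, 0.0933]
tcp_rot: [-180.0, -0.1, 180.0]
wrist_force: [-0.7, -0.5, -1.7]
opening: 0.0253
grasp_force: 8.4
```

Request:
{"name": "servo_tool", "arguments": {"rows": [{"offset": [-0.1,0.22,0],"yaw": 0,"claw": 0.708},{"offset": [-0.2,0.45,0],"yaw": 0,"claw": 0.708},{"offset": [-0.29,0.669,0],"yaw": 0,"claw": 0.708},{"offset": [-0.29,0.669,0],"yaw": 0,"claw": 0.708},{"offset": [-0.29,0.669,0],"yaw": 0,"claw": 0.708}]}}

```text
time: 33.17
ee_pos: [0.5657, 0.3149, 0.0935]
tcp_rot: [-179.9, -0.1, 180.0]
wrist_force: [-0.5, -0.2, -1.2]
opening: 0.0252
grasp_force: 8.5
```

```bash
python3 o.py; python3 - <<'E'
from h import *
I=grab("10");o=get_obs();n="scene";p=o["ee_pos"];c=proj(n,[p[0],p[1],.035])[0].astype(int)
crop(n,I[n],c,96,"s10.png")
def ext(M,p,nm):
    u=(proj(n,M+np.array(p))-(c-[48,36])+.5)*800/96-.5
    print(nm,"L %.0f R %.0f mid %.1f bot %.0f"%(u[:,0].min(),u[:,0].max(),(u[:,0].min()+u[:,0].max())/2,u[:,1].max()))
ext(rev([(.025,0),(.025,.008)]),[p[0],p[1],p[2]-.0444],"hub@TCP");ext(rev([(.0325,.010),(.0325,.0101)]),[.5659,.3153,0],"rest@mean")
E
```

```text
{'time': 33.175, 'q': [29.1079, 18.2159, 7.7993, 79.6719, -0.0087, 29.111], 'ee_pos': [0.5657, 0.3149, 0.0935], 'tcp_rot': [-179.9493, -0.0731, 179.9969], 'wrist_force': [-0.4795, -0.2061, -1.2028], 'opening': 0.0252, 'grasp_force': 8.4651}
hub@TCP L 331 R 496 mid 413.8 bot 324
rest@mean L 294 R 500 mid 396.8 bot 435
```

View pics/s10.png

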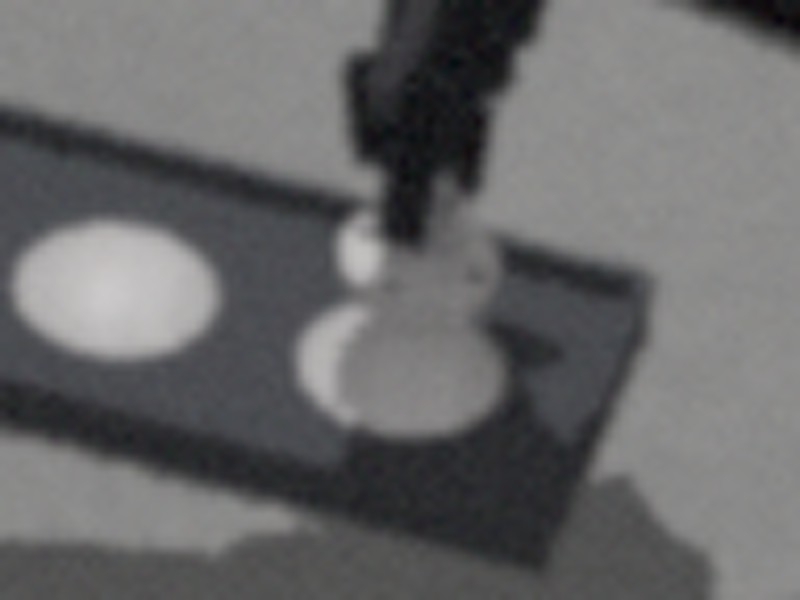

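The hub spans columns 335–502 (mid 418, predicted 414). The rest spans 297–507 (mid 402, predicted 397). The bias is the same for both, so it is centred. I'll lower it.

Request:
{"name": "servo_tool", "arguments": {"rows": [{"offset": [-0.002,0.003,0.1],"yaw": 0,"claw": 0.708},{"offset": [-0.002,0.003,0.2],"yaw": 0,"claw": 0.708},{"offset": [-0.002,0.003,0.24],"yaw": 0,"claw": 0.708},{"offset": [-0.002,0.003,0.26],"yaw": 0,"claw": 0.708},{"offset": [-0.002,0.003,0.27],"yaw": 0,"claw": 0.708},{"offset": [-0.002,0.003,0.27],"yaw": 0,"claw": 0.708},{"offset": [-0.002,0.003,0.27],"yaw": 0,"claw": 0.708}]}}

```text
time: 34.15
ee_pos: [0.5665, 0.3158, 0.0676]
tcp_rot: [180.0, 0.0, 180.0]
wrist_force: [0.1, 0.5, -1.7]
opening: 0.0252
grasp_force: 8.5
```

```bash
python3 o.py
```

```text
{'time': 34.15, 'q': [29.1365, 18.745, 5.586, 76.8164, -0.0009, 29.1454], 'ee_pos': [0.5665, 0.3158, 0.0676], 'tcp_rot': [179.9888, 0.0219, 179.9911], 'wrist_force': [0.0958, 0.546, -1.6588], 'opening': 0.0252, 'grasp_force': 8.462}
```

Request:
{"name": "servo_tool", "arguments": {"rows": [{"offset": [0.005,-0.005,0.01],"yaw": 0,"claw": 0.708},{"offset": [0.005,-0.005,0.015],"yaw": 0,"claw": 0.708},{"offset": [0.005,-0.005,0.02],"yaw": 0,"claw": 0.708},{"offset": [0.005,-0.005,0.02],"yaw": 0,"claw": 0.708}]}}

```text
time: 34.65
ee_pos: [0.5663, 0.3153, 0.0662]
tcp_rot: [180.0, 0.1, 180.0]
wrist_force: [-0.2, -1.3, 5.0]
opening: 0.025
grasp_force: 8.9
```

```bash
python3 o.py
```

```text
{'time': 34.65, 'q': [29.1176, 18.6619, 5.3287, 76.5838, -0.012, 29.1268], 'ee_pos': [0.5663, 0.3153, 0.0662], 'tcp_rot': [179.9701, 0.0784, 179.9908], 'wrist_force': [-0.1897, -1.326, 5.0499], 'opening': 0.025, 'grasp_force': 8.8724}
```

Contact. I'll back off slightly, open gently and retreat toward hub B.

Request:
{"name": "servo_tool", "arguments": {"rows": [{"offset": [0,0,-0.008],"yaw": 0,"claw": 0.706},{"offset": [0,0,-0.008],"yaw": 0,"claw": 0.703},{"offset": [0,0,-0.008],"yaw": 0,"claw": 0.7},{"offset": [0,0,-0.008],"yaw": 0,"claw": 0.697},{"offset": [0,0,-0.008],"yaw": 0,"claw": 0.69},{"offset": [0,0,-0.008],"yaw": 0,"claw": 0.67},{"offset": [0,0,-0.008],"yaw": 0,"claw": 0.6},{"offset": [0,0,-0.008],"yaw": 0,"claw": 0.5},{"offset": [0,0,-0.008],"yaw": 0,"claw": 0.5}]}}

```text
time: 35.78
ee_pos: [0.5659, 0.3152, 0.0661]
tcp_rot: [-180.0, -0.0, 180.0]
wrist_force: [-0.8, 0.4, -1.0]
opening: 0.0423
grasp_force: 0.0
```

Request:
{"name": "servo_tool", "arguments": {"rows": [{"offset": [0,0,-0.2],"yaw": 0,"claw": 0.5},{"offset": [0,0,-0.6],"yaw": 0,"claw": 0.5},{"offset": [0,0,-1],"yaw": 0,"claw": 0.5}]}}

```text
time: 36.15
ee_pos: [0.5658, 0.3152, 0.1687]
tcp_rot: [180.0, 0.0, 180.0]
wrist_force: [1.1, -0.6, -0.1]
opening: 0.0427
grasp_force: 0.0
```

Request:
{"name": "servo_tool", "arguments": {"rows": [{"offset": [0.25,-0.5,0],"yaw": 0,"claw": 0.5},{"offset": [0.5,-1,0],"yaw": 0,"claw": 0.5}]}}

```text
time: 36.4
ee_pos: [0.5158, 0.2146, 0.168]
tcp_rot: [180.0, 0.1, -179.9]
wrist_force: [0.3, -1.0, 0.9]
opening: 0.0425
grasp_force: 0.0
```

Request:
{"name": "servo_tool", "arguments": {"rows": [{"offset": [0.25,-0.5,0],"yaw": 0,"claw": 0.5},{"offset": [0.5,-1,0],"yaw": 0,"claw": 0.5}]}}

```text
time: 36.65
ee_pos: [0.4651, 0.1139, 0.1677]
tcp_rot: [180.0, 0.1, -180.0]
wrist_force: [0.6, -0.6, -0.1]
opening: 0.043
grasp_force: 0.0
```

Request:
{"name": "servo_tool", "arguments": {"rows": [{"offset": [0,-0.5,0],"yaw": 0,"claw": 0.5},{"offset": [0,-1,0],"yaw": 0,"claw": 0.5},{"offset": [0,-1,0],"yaw": 0,"claw": 0.5}]}}

```text
time: 37.02
ee_pos: [0.4659, 0.0127, 0.1679]
tcp_rot: [-180.0, 0.1, 179.8]
wrist_force: [0.4, -0.9, -0.0]
opening: 0.0428
grasp_force: 0.0
```

```bash
python3 o.py; python3 - <<'E'
from h import *
I=grab("11")
J=np.hstack([cv2.resize(i[max(0,v-40):v+40,u-40:u+40,::-1],(400,400),interpolation=cv2.INTER_CUBIC) for i,(u,v) in((I[n],proj(n,[.53,.31,.02])[0].astype(int)) for n in("top","scene"))])
cv2.imwrite("pics/j11.png",J)
for n in I:
    print(n,"placed",ring(n,I[n],(.566,.3153),.030,.025),"top edge",ring(n,I[n],(.566,.3153),.050,.013,d=.002))
    print(" hubB",ring(n,I[n],(.4648,-.1125),.008,.025))
    print(" ptr",dark_angle(n,I[n],.032,.040,.056,68,10),"zero",dark_angle(n,I[n],.046,.054,.053,68,12))
    print(" disc",ring(n,I[n],(.635,-.08),.073,.028)," head",ring(n,I[n],(.6365,-.08),.107,.013,d=.002))
E
```

```text
{'time': 37.025, 'q': [1.5701, -7.5049, -11.6278, 85.7509, -0.0198, 1.8189], 'ee_pos': [0.4659, 0.0127, 0.1679], 'tcp_rot': [-179.9842, 0.1268, 179.7511], 'wrist_force': [0.435, -0.8545, -0.0252], 'opening': 0.0428, 'grasp_force': 0.0}
top placed (array([0.5665, 0.3156, 0.0259]), np.float64(30.9)) top edge (array([0.5635, 0.3196, 0.0183]), np.float64(15.4))
 hubB (array([ 0.4634, -0.1128,  0.025 ]), np.float64(15.8))
 ptr (np.float64(61.66), np.float32(41.8)) zero (np.float64(59.97), np.float32(63.2))
 disc (array([ 0.6342, -0.0806,  0.027 ]), np.float64(32.2))  head (array([ 0.6376, -0.0801,  0.0138]), np.float64(18.0))
scene placed (array([0.5685, 0.3163, 0.0268]), np.float64(29.3)) top edge (array([0.5677, 0.3149, 0.0145]), np.float64(23.9))
 hubB (array([ 0.4671, -0.1139,  0.0261]), np.float64(16.1))
 ptr (np.float64(71.18), np.float32(74.8)) zero (np.float64(71.36), np.float32(86.6))
 disc (array([ 0.6352, -0.0797,  0.0286]), np.float64(35.0))  head (array([ 0.6368, -0.0806,  0.0121]), np.float64(30.0))
```

View pics/j11.png

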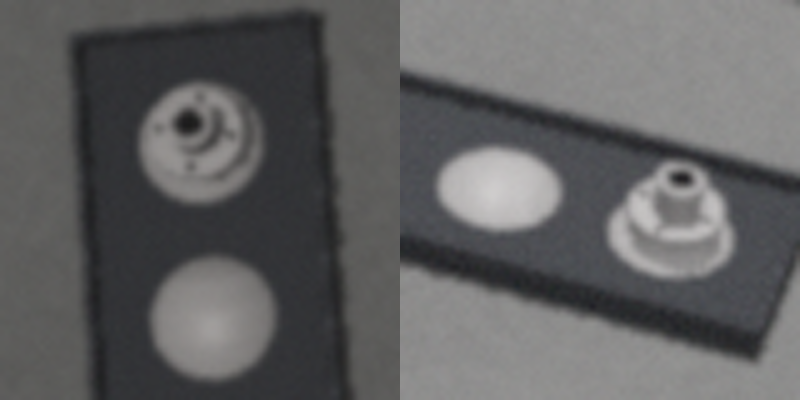

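The hub stands on the rest. Next I'll check its lean from the dark bore in both views.

```bash
cat >> h.py <<'E'
def bore(n,img,p,z,r=4,rad=.010):
    c=proj(n,[p[0],p[1],z])[0];b,t=blob(img,c,r,dark=True);m,_=cen(b);return onplane(n,m,z)[0][:2].round(4)
E
python3 - <<'E'
from h import *
I={n:cv2.imread(f"pics/{n}11.png")[:,:,::-1] for n in("top","scene")}
I0={n:cv2.imread(f"pics/{n}0.png")[:,:,::-1] for n in("top","scene")}
for n in I:
    print(n,"placed",bore(n,I[n],(.566,.3153),.050),"A0",bore(n,I0[n],(.4785,.115),.028),"B0",bore(n,I0[n],(.4648,-.1128),.028),"B now",bore(n,I[n],(.4648,-.1128),.028))
E
```

```text
top placed [0.5659 0.3136] A0 [0.4776 0.114 ] B0 [ 0.4638 -0.1131] B now [ 0.4637 -0.1131]
scene placed [0.5607 0.3266] A0 [0.4796 0.1155] B0 [ 0.4658 -0.1116] B now [ 0.4658 -0.1115]
```

```bash
python3 - <<'E'
from h import *
I={n:cv2.imread(f"pics/{n}11.png")[:,:,::-1] for n in("top","scene")}
n="scene";c=proj(n,[.53,.31,.02])[0].astype(int);px=np.array([682,178.])
px=(np.array([282,178.])+.5)/5-.5+c-40;print(onplane(n,px,.05))
for r in(2,3):print(bore(n,I[n],onplane(n,px,.05)[0],.05,r=r))
E
```

```text
[[0.56850511 0.31508817 0.05      ]]
[0.5678 0.3147]
[0.5683 0.3147]
```

Request:
{"name": "servo_tool", "arguments": {"rows": [{"offset": [0.006,-0.5,0],"yaw": 0.05,"claw": 0.5},{"offset": [0.012,-0.9,0],"yaw": 0.1,"claw": 0.5},{"offset": [0.012,-0.9,0],"yaw": 0.2,"claw": 0.5},{"offset": [0.012,-0.9,0],"yaw": 0.3,"claw": 0.5},{"offset": [0.012,-0.9,0],"yaw": 0.4,"claw": 0.5},{"offset": [0.012,-0.9,0],"yaw": 0.5,"claw": 0.5},{"offset": [0.012,-0.9,0],"yaw": 0.5,"claw": 0.5},{"offset": [0.012,-0.9,0],"yaw": 0.5,"claw": 0.5},{"offset": [0.012,-0.9,0],"yaw": 0.5,"claw": 0.5},{"offset": [0.012,-0.9,0],"yaw": 0.5,"claw": 0.5},{"offset": [0.012,-0.9,0],"yaw": 0.5,"claw": 0.5}]}}

```text
time: 38.5
ee_pos: [0.4648, -0.0741, 0.1663]
tcp_rot: [180.0, -0.0, 90.2]
wrist_force: [-0.5, -0.1, 0.5]
opening: 0.043
grasp_force: 0.0
```

Request:
{"name": "servo_tool", "arguments": {"rows": [{"offset": [-0.38,0,0.2],"yaw": 0,"claw": 0.5},{"offset": [-0.38,0,0.5],"yaw": 0,"claw": 0.5},{"offset": [-0.38,0,0.8],"yaw": 0,"claw": 0.5},{"offset": [-0.38,0,0.8],"yaw": 0,"claw": 0.5}]}}

```text
time: 39.0
ee_pos: [0.4633, -0.1123, 0.0843]
tcp_rot: [-179.8, -0.1, 90.1]
wrist_force: [-0.4, 0.7, 0.5]
opening: 0.0422
grasp_force: 0.0
```

```bash
python3 o.py; python3 - <<'E'
from h import *
i=camera("scene")[0];print(ring("scene",i,(.466,-.112),.008,.025))
E
```

```text
{'time': 39.0, 'q': [-13.6251, -4.692, -18.3127, 76.6035, 0.0032, 76.2769], 'ee_pos': [0.4633, -0.1123, 0.0843], 'tcp_rot': [-179.7829, -0.0563, 90.0979], 'wrist_force': [-0.4339, 0.7085, 0.4722], 'opening': 0.0422, 'grasp_force': 0.0}
(array([ 0.4659, -0.1134,  0.0265]), np.float64(15.7))
```

Request:
{"name": "servo_tool", "arguments": {"rows": [{"offset": [0,0.008,0.2],"yaw": 0,"claw": 0.5},{"offset": [0,0.008,0.41],"yaw": 0,"claw": 0.5},{"offset": [0,0.008,0.41],"yaw": 0,"claw": 0.5},{"offset": [0,0.008,0.41],"yaw": 0,"claw": 0.5}]}}

```text
time: 39.55
ee_pos: [0.4663, -0.1128, 0.0468]
tcp_rot: [179.9, 0.0, 90.0]
wrist_force: [0.2, -0.9, -1.0]
opening: 0.0427
grasp_force: 0.0
```

Request:
{"name": "servo_tool", "arguments": {"rows": [{"offset": [0,0,0],"yaw": 0,"claw": 0.55},{"offset": [0,0,0],"yaw": 0,"claw": 0.6},{"offset": [0,0,0],"yaw": 0,"claw": 0.64},{"offset": [0,0,0],"yaw": 0,"claw": 0.67},{"offset": [0,0,0],"yaw": 0,"claw": 0.69},{"offset": [0,0,0],"yaw": 0,"claw": 0.706},{"offset": [0,0,0],"yaw": 0,"claw": 0.706}]}}

```text
time: 40.42
ee_pos: [0.4653, -0.1128, 0.0451]
tcp_rot: [-180.0, 0.0, 90.0]
wrist_force: [-2.4, 0.4, 1.7]
opening: 0.0252
grasp_force: 6.4
```

Request:
{"name": "servo_tool", "arguments": {"rows": [{"offset": [0,0,0],"yaw": 0,"claw": 0.6},{"offset": [0,0,0],"yaw": 0,"claw": 0.5},{"offset": [0,0,0],"yaw": -0.05,"claw": 0.5},{"offset": [0,0,0],"yaw": -0.1,"claw": 0.5},{"offset": [0,0,0],"yaw": -0.2,"claw": 0.5},{"offset": [0,0,0],"yaw": -0.3,"claw": 0.5},{"offset": [0,0,0],"yaw": -0.4,"claw": 0.5},{"offset": [0,0,0],"yaw": -0.5,"claw": 0.5},{"offset": [0,0,0],"yaw": -0.5,"claw": 0.5},{"offset": [0,0,0],"yaw": -0.5,"claw": 0.5},{"offset": [0,0,0],"yaw": -0.5,"claw": 0.5},{"offset": [0,0,0],"yaw": -0.5,"claw": 0.5}]}}

```text
time: 41.92
ee_pos: [0.4655, -0.1128, 0.0451]
tcp_rot: [180.0, 0.0, 179.9]
wrist_force: [-0.1, 1.0, 1.1]
opening: 0.0429
grasp_force: 0.0
```

Request:
{"name": "servo_tool", "arguments": {"rows": [{"offset": [0,0,0],"yaw": 0,"claw": 0.55},{"offset": [0,0,0],"yaw": 0,"claw": 0.6},{"offset": [0,0,0],"yaw": 0,"claw": 0.64},{"offset": [0,0,0],"yaw": 0,"claw": 0.67},{"offset": [0,0,0],"yaw": 0,"claw": 0.69},{"offset": [0,0,0],"yaw": 0,"claw": 0.708},{"offset": [0,0,0],"yaw": 0,"claw": 0.708},{"offset": [0,0,0],"yaw": 0,"claw": 0.708}]}}

```text
time: 42.92
ee_pos: [0.4654, -0.1127, 0.0452]
tcp_rot: [180.0, 0.0, 180.0]
wrist_force: [-0.5, 1.0, 1.8]
opening: 0.0253
grasp_force: 7.9
```

Request:
{"name": "servo_tool", "arguments": {"rows": [{"offset": [0,0,-0.1],"yaw": 0,"claw": 0.708},{"offset": [0,0,-0.3],"yaw": 0,"claw": 0.708},{"offset": [0,0,-0.5],"yaw": 0,"claw": 0.708},{"offset": [0,0,-0.5],"yaw": 0,"claw": 0.708},{"offset": [0,0,-0.5],"yaw": 0,"claw": 0.708}]}}

```text
time: 43.55
ee_pos: [0.4652, -0.1128, 0.0945]
tcp_rot: [180.0, -0.0, 180.0]
wrist_force: [0.3, -0.0, -0.8]
opening: 0.0249
grasp_force: 7.8
```

Request:
{"name": "servo_tool", "arguments": {"rows": [{"offset": [0,0.25,0],"yaw": 0,"claw": 0.708},{"offset": [0,0.55,0],"yaw": 0,"claw": 0.708},{"offset": [-0.013,0.833,0],"yaw": 0,"claw": 0.708}]}}

```text
time: 43.92
ee_pos: [0.4661, -0.0287, 0.094]
tcp_rot: [180.0, -0.1, 180.0]
wrist_force: [0.3, 0.3, -1.0]
opening: 0.0252
grasp_force: 7.8
```

Request:
{"name": "servo_tool", "arguments": {"rows": [{"offset": [0,0.27,0],"yaw": 0,"claw": 0.708},{"offset": [0,0.55,0],"yaw": 0,"claw": 0.708},{"offset": [-0.013,0.833,0],"yaw": 0,"claw": 0.708}]}}

```text
time: 44.3
ee_pos: [0.4674, 0.0546, 0.094]
tcp_rot: [-180.0, -0.1, 180.0]
wrist_force: [-0.2, 0.4, -1.2]
opening: 0.0249
grasp_force: 7.8
```

Request:
{"name": "servo_tool", "arguments": {"rows": [{"offset": [0,0.27,0],"yaw": 0,"claw": 0.708},{"offset": [0,0.55,0],"yaw": 0,"claw": 0.708},{"offset": [-0.013,0.833,0],"yaw": 0,"claw": 0.708}]}}

```text
time: 44.68
ee_pos: [0.4688, 0.1379, 0.094]
tcp_rot: [-180.0, -0.1, 180.0]
wrist_force: [1.5, -0.1, -0.8]
opening: 0.0249
grasp_force: 7.8
```

Request:
{"name": "servo_tool", "arguments": {"rows": [{"offset": [0,0.27,0],"yaw": 0,"claw": 0.708},{"offset": [0,0.55,0],"yaw": 0,"claw": 0.708},{"offset": [-0.013,0.833,0],"yaw": 0,"claw": 0.708}]}}

```text
time: 45.05
ee_pos: [0.4701, 0.2211, 0.0939]
tcp_rot: [-180.0, -0.1, 180.0]
wrist_force: [0.5, -1.1, -1.2]
opening: 0.025
grasp_force: 7.8
```

Request:
{"name": "servo_tool", "arguments": {"rows": [{"offset": [0,0.27,0],"yaw": 0,"claw": 0.708},{"offset": [0,0.55,0],"yaw": 0,"claw": 0.708},{"offset": [-0.013,0.833,0],"yaw": 0,"claw": 0.708},{"offset": [-0.013,0.833,0],"yaw": 0,"claw": 0.708},{"offset": [-0.013,0.833,0],"yaw": 0,"claw": 0.708}]}}

```text
time: 45.68
ee_pos: [0.4716, 0.3031, 0.0942]
tcp_rot: [-179.9, -0.1, -180.0]
wrist_force: [-0.7, 0.2, -1.2]
opening: 0.0252
grasp_force: 7.8
```

```bash
python3 o.py; python3 - <<'E'
from h import *
I=grab("12");o=get_obs();n="scene";p=o["ee_pos"];c=proj(n,[p[0],p[1],.035])[0].astype(int)
crop(n,I[n],c,96,"s12.png")
def ext(M,p,nm):
    u=(proj(n,M+np.array(p))-(c-[48,36])+.5)*800/96-.5
    print(nm,"L %.0f R %.0f mid %.1f bot %.0f"%(u[:,0].min(),u[:,0].max(),(u[:,0].min()+u[:,0].max())/2,u[:,1].max()))
ext(rev([(.025,0),(.025,.008)]),[p[0],p[1],p[2]-.0451],"hub@TCP");ext(rev([(.0325,.010),(.0325,.0101)]),[.4719,.3038,0],"rest@mean")
E
```

```text
{'time': 45.675, 'q': [32.7388, 6.3896, -5.9883, 77.7138, -0.016, 32.7375], 'ee_pos': [0.4716, 0.3031, 0.0942], 'tcp_rot': [-179.9369, -0.0685, -179.9988], 'wrist_force': [-0.7059, 0.1539, -1.2097], 'opening': 0.0252, 'grasp_force': 7.8471}
hub@TCP L 333 R 495 mid 414.0 bot 320
rest@mean L 302 R 505 mid 403.5 bot 431
```

View pics/s12.png

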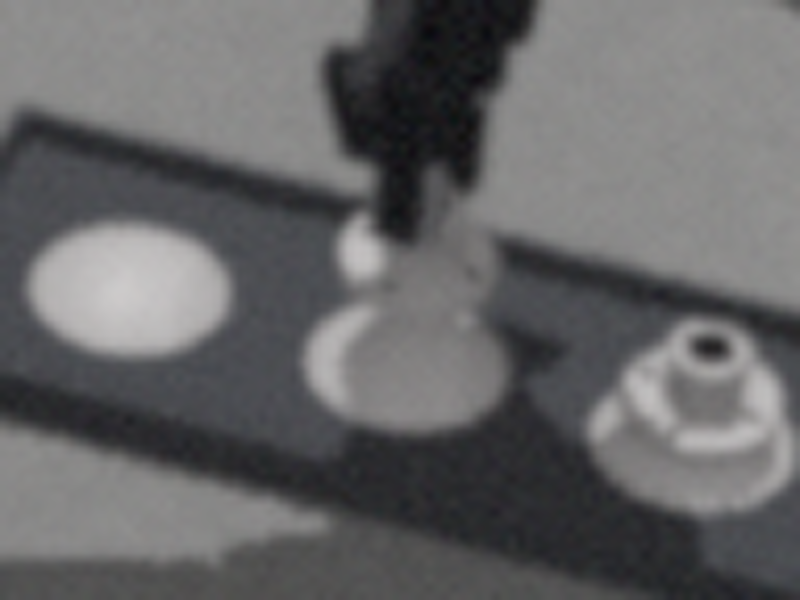

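Hub mid is column 417 (predicted 414) and rest mid is 406 (predicted 403). The bias is equal, so it is centred. The placed hub stands upright at (705,400). I'll lower this one.

Request:
{"name": "servo_tool", "arguments": {"rows": [{"offset": [0.004,-0.002,0.1],"yaw": 0,"claw": 0.708},{"offset": [0.004,-0.002,0.2],"yaw": 0,"claw": 0.708},{"offset": [0.004,-0.002,0.24],"yaw": 0,"claw": 0.708},{"offset": [0.004,-0.002,0.26],"yaw": 0,"claw": 0.708},{"offset": [0.004,-0.002,0.275],"yaw": 0,"claw": 0.708},{"offset": [0.004,-0.002,0.28],"yaw": 0,"claw": 0.708},{"offset": [0.004,-0.002,0.28],"yaw": 0,"claw": 0.708}]}}

```text
time: 46.65
ee_pos: [0.4716, 0.3036, 0.0673]
tcp_rot: [180.0, 0.0, 180.0]
wrist_force: [-0.0, -0.2, -0.9]
opening: 0.0251
grasp_force: 7.9
```

```bash
python3 o.py
```

```text
{'time': 46.65, 'q': [32.7725, 6.9632, -8.3775, 74.6438, -0.0, 32.7768], 'ee_pos': [0.4716, 0.3036, 0.0673], 'tcp_rot': [179.9916, 0.013, 179.9957], 'wrist_force': [-0.0493, -0.1961, -0.9456], 'opening': 0.0251, 'grasp_force': 7.8539}
```

Request:
{"name": "servo_tool", "arguments": {"rows": [{"offset": [0,0.001,0.005],"yaw": 0,"claw": 0.708},{"offset": [0,0.001,0.01],"yaw": 0,"claw": 0.708},{"offset": [0,0.001,0.01],"yaw": 0,"claw": 0.708}]}}

```text
time: 47.02
ee_pos: [0.472, 0.3037, 0.0669]
tcp_rot: [180.0, 0.1, 180.0]
wrist_force: [0.6, -1.9, 4.5]
opening: 0.0251
grasp_force: 8.3
```

```bash
python3 o.py
```

```text
{'time': 47.025, 'q': [32.7712, 6.9616, -8.4156, 74.5427, -0.0186, 32.7828], 'ee_pos': [0.472, 0.3037, 0.0669], 'tcp_rot': [179.9723, 0.0774, 179.9884], 'wrist_force': [0.5834, -1.928, 4.5289], 'opening': 0.0251, 'grasp_force': 8.2716}
```

Request:
{"name": "servo_tool", "arguments": {"rows": [{"offset": [0,0,-0.007],"yaw": 0,"claw": 0.706},{"offset": [0,0,-0.007],"yaw": 0,"claw": 0.703},{"offset": [0,0,-0.007],"yaw": 0,"claw": 0.7},{"offset": [0,0,-0.007],"yaw": 0,"claw": 0.697},{"offset": [0,0,-0.007],"yaw": 0,"claw": 0.69},{"offset": [0,0,-0.007],"yaw": 0,"claw": 0.67},{"offset": [0,0,-0.007],"yaw": 0,"claw": 0.6},{"offset": [0,0,-0.007],"yaw": 0,"claw": 0.5},{"offset": [0,0,-0.007],"yaw": 0,"claw": 0.5}]}}

```text
time: 48.15
ee_pos: [0.4715, 0.3036, 0.0668]
tcp_rot: [180.0, -0.0, 180.0]
wrist_force: [-0.0, 0.1, -0.3]
opening: 0.0426
grasp_force: 0.0
```

Request:
{"name": "servo_tool", "arguments": {"rows": [{"offset": [0,0,-0.2],"yaw": 0,"claw": 0.5},{"offset": [0,0,-0.6],"yaw": 0,"claw": 0.5},{"offset": [0,0,-1],"yaw": 0,"claw": 0.5}]}}

```text
time: 48.52
ee_pos: [0.4714, 0.3035, 0.1678]
tcp_rot: [-180.0, -0.0, 180.0]
wrist_force: [0.5, 0.3, 0.1]
opening: 0.0425
grasp_force: 0.0
```

Request:
{"name": "servo_tool", "arguments": {"rows": [{"offset": [0.5,0,-0.4],"yaw": 0,"claw": 0.5},{"offset": [0.9,0,-0.8],"yaw": 0,"claw": 0.5}]}}

```text
time: 48.78
ee_pos: [0.3803, 0.3033, 0.2478]
tcp_rot: [-180.0, -0.0, 180.0]
wrist_force: [0.2, 0.9, 0.3]
opening: 0.0424
grasp_force: 0.0
```

Request:
{"name": "servo_tool", "arguments": {"rows": [{"offset": [0.5,-0.3,0],"yaw": 0,"claw": 0.5},{"offset": [0.9,-0.5,0],"yaw": 0,"claw": 0.5},{"offset": [0.9,-0.5,0],"yaw": 0,"claw": 0.5},{"offset": [0.9,-0.5,0],"yaw": 0,"claw": 0.5}]}}

```text
time: 49.28
ee_pos: [0.2918, 0.2539, 0.247]
tcp_rot: [180.0, 0.1, -180.0]
wrist_force: [1.5, 0.7, 0.4]
opening: 0.0428
grasp_force: 0.0
```

```bash
python3 o.py; python3 - <<'E'
from h import *
Is=[grab("13")]+[grab() for _ in range(2)]
I={n:np.mean([k[n].astype(float) for k in Is],0) for n in("top","scene")}
for n in I:
    print(n,"bore2",bore(n,I[n],(.472,.3038),.050,r=3),"bore3",bore(n,I[n],(.566,.3148),.050,r=3))
    print(" ptr",[dark_angle(n,I[n],a,a+.006,.056,70,9) for a in(.028,.032,.036)],"zero",dark_angle(n,I[n],.046,.054,.053,70,14),dark_angle(n,I[n],.047,.050,.053,70,14))
    print(" disc",ring(n,I[n],(.635,-.08),.073,.028)," head",ring(n,I[n],(.6365,-.08),.107,.013,d=.002))
def cr(n,p,w,h):u,v=proj(n,p)[0].astype(int);return cv2.resize(Is[0][n][v-w//2:v+w//2,u-w//2:u+w//2,::-1],(h,h),interpolation=cv2.INTER_CUBIC)
J=np.hstack([np.vstack([cr(n,[.652,.048,.05],60,300),cr(n,[.51,.305,.02],80,300)])for n in I])
cv2.imwrite("pics/j13.png",J)
cv2.imwrite("pics/full13.png",Is[0]["scene"][:,:,::-1])
E
```

```text
{'time': 49.275, 'q': [41.0227, -17.3534, -10.9916, 96.293, -0.0033, 41.0209], 'ee_pos': [0.2918, 0.2539, 0.247], 'tcp_rot': [179.9574, 0.0541, -179.9983], 'wrist_force': [1.4526, 0.661, 0.3767], 'opening': 0.0428, 'grasp_force': 0.0}
top bore2 [0.4716 0.3016] bore3 [0.5659 0.3135]
 ptr [(np.float64(68.49), np.float32(51.8)), (np.float64(68.82), np.float32(50.2)), (np.float64(69.08), np.float32(47.8))] zero (np.float64(69.65), np.float32(77.9)) (np.float64(69.57), np.float32(81.2))
 disc (array([ 0.6349, -0.0811,  0.0265]), np.float64(27.5))  head (array([ 0.6376, -0.0801,  0.0138]), np.float64(18.3))
scene bore2 [0.4739 0.3026] bore3 [0.5683 0.3147]
 ptr [(np.float64(72.04), np.float32(79.4)), (np.float64(71.33), np.float32(77.7)), (np.float64(70.99), np.float32(68.2))] zero (np.float64(71.37), np.float32(85.1)) (np.float64(71.29), np.float32(88.8))
 disc (array([ 0.6363, -0.0799,  0.0277]), np.float64(30.5))  head (array([ 0.637 , -0.0807,  0.0121]), np.float64(26.0))
```

View pics/j13.png

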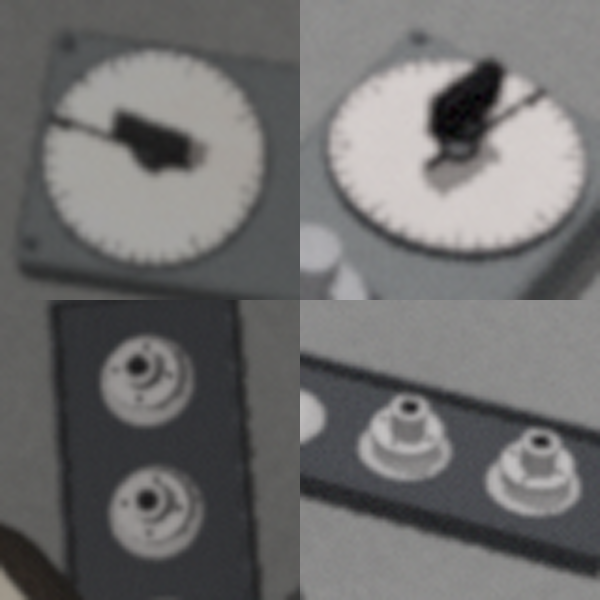

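View pics/full13.png

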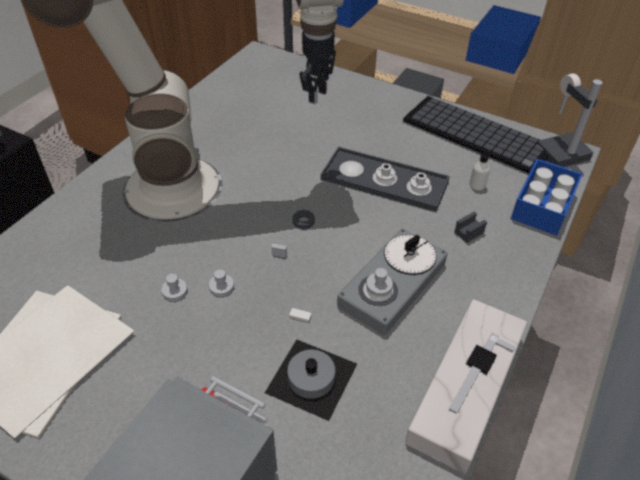

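The final views show everything in place:
- **Cover:** upright mid-mat at (312,375).
- **Weight:** upright on the pan.
- **Zero mark:** within about 0.5° of the pointer.
- **Hubs:** both stand boss up on rests 2 and 3, about 1 mm off centre at most.
- **Third hub:** none is visible.

```bash
python3 - <<'E'
from h import *
I=grab()
for n in I:print(n,bore(n,I[n],(.472,.3030),.050,r=3),bore(n,I[n],(.566,.3148),.050,r=3),ring(n,I[n],(.6365,-.08),.107,.013,d=.002)[0])
print(job_done())
E
```

```text
top [0.4716 0.3016] [0.5659 0.3135] [ 0.6376 -0.0802  0.0137]
scene [0.4739 0.3026] [0.5684 0.3147] [ 0.6371 -0.0806  0.0121]
the job is handed in; nothing more can be done
None
```

I handed the job in: the cover is parked mid-mat, the check weight stands on the pan with the zero mark within about 0.5° of the pointer, and the two hubs I found are balanced on rests 2 and 3. Weight and hubs sit about 1 mm off centre (1.5–2° lean). The first hub's first grip briefly read 19.6 N; otherwise I read 15 N or less on the hubs.

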